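Shaft set up on matched V-blocks

TASK

Set up the stepped shaft on the granite surface plate for a run-out check: first stand the two equal V-blocks on the plate, in line along its length, then lay the shaft level across them, along the plate, with the middle of each bright bearing seat in a V. Finally stand the setting block upright on the plate as an end stop, a broad face square and centred to the plain (not the threaded) end of the shaft, touching it or only a few millimetres off. Set everything down gently without dropping it, and leave the larger and the smaller V-block and the square where they are.

Things in the scene. Friction and masses are not known exactly. Their poses are not given: they have to be found in the camera images.
- plate: Dark granite surface plate, fixed: 200 mm along its local x, 300 mm (its length) along its local y, flat top 50 mm above the bench. Origin: centre of its underside, at bench height; z up. It stands left or right in front of the robot, turned up to 0.3 rad
- vblock_a: One of the two equal steel V-blocks: 30 mm long (local x), 50 mm wide (local y), 45 mm tall, standing V upward on the 3 mm mat. 90-degree V along local x, 36 mm wide at the top; a 22 mm seat lying in it has its axis 42.6 mm above the underside. Flat end faces and sides. Origin: centre of the underside; z up. 0.45 kg
- vblock_b: The other of the two equal steel V-blocks, the same in every way as vblock_a: 30 x 50 x 45 mm, same V, same origin and axes
- shaft: Stepped steel shaft, 0.73 kg, lying level on a fixed wooden rack that holds it under both seats, its middle free from above. Origin on its axis, mid-length of the thick part; local x along the axis to the plain end; roll is arbitrary. In mm: thick part x -40 to 40, dia. 28; bright bearing seats 40 to 88 and -88 to -40, dia. 22; plain stub 88 to 106, dia. 16; thread -118 to -88, dia. 12. Rack board 20 below the thick part
- block: Steel setting block (drilled 1-2-3 block) standing on end: 25 mm thick (local x), 50 mm wide (local y), 75 mm tall, about 0.6 kg. Its two broad faces, 50 x 75 mm, look along local +x and -x. Origin: centre of the underside; z up
- vblock_large: Odd V-block, larger: 36 x 64 x 60 mm tall, V along local x. Origin: centre of the underside. To be left alone
- vblock_small: Odd V-block, smaller: 22 x 34 x 30 mm tall, V along local x. Origin: centre of the underside. To be left alone
- square: Engineer's square lying flat: dark stock 14 x 58 x 16 mm along local y, thin steel blade 60 mm long towards local +x. Within 40 mm of its origin (on its underside). To be left alone

How it is judged (in metres and radians):
On the way, in this order (a step that is already met when the one before it is completed fails the run):
1. both equal V-blocks stand upright on the plate (z of vblock_a in the frame of plate between 0.046 and 0.054 m and x of vblock_a in the frame of plate between -0.075 and 0.075 m and y of vblock_a in the frame of plate between -0.135 and 0.135 m and angle between each of vblock_a, vblock_b's own z axis and vertical below 0.05 rad and z of vblock_b in the frame of plate between 0.046 and 0.054 m and x of vblock_b in the frame of plate between -0.075 and 0.075 m and y of vblock_b in the frame of plate between -0.135 and 0.135 m), for 0.2 s.
2. the shaft lies level in both V-blocks, one under the middle of each bearing seat (all of step 1 and ((x of vblock_a in the frame of shaft between 0.054 and 0.074 m and x of vblock_b in the frame of shaft between -0.074 and -0.054 m) or (x of vblock_a in the frame of shaft between -0.074 and -0.054 m and x of vblock_b in the frame of shaft between 0.054 and 0.074 m)) and z of shaft in the frame of plate between 0.0896 and 0.0956 m and angle between shaft's own x axis and vertical between 1.5308 and 1.6108 rad and angle between the x axis of shaft and the y axis of plate, either way round below 0.17 rad and angle between the x axis of each of vblock_a, vblock_b and the x axis of shaft, either way round below 0.17 rad and linear speed of shaft below 0.03 m/s), for 0.2 s.
3. the setting block stands on the plate at the plain end of the shaft (z of block in the frame of plate between 0.046 and 0.054 m and x of block in the frame of plate between -0.075 and 0.075 m and y of block in the frame of plate between -0.148 and 0.148 m and angle between block's own z axis and vertical below 0.05 rad and x of block in the frame of shaft between 0.117 and 0.13 m and y of shaft in the frame of block between -0.015 and 0.015 m and angle between the x axis of block and the x axis of shaft, either way round below 0.1 rad), for 0.2 s.
At the end, for the whole second after the job is handed in: V-blocks upright on the plate, each within 10 mm of a seat's middle; shaft at rest in both, level (0.04 rad), along the plate and both Vs (0.17 rad); block upright on the plate at the plain end: gap under 11 mm, centred on the axis within 15 mm, square within 0.1 rad; all at rest (all of step 1 and all of step 3 and ((x of vblock_a in the frame of shaft between 0.054 and 0.074 m and x of vblock_b in the frame of shaft between -0.074 and -0.054 m) or (x of vblock_a in the frame of shaft between -0.074 and -0.054 m and x of vblock_b in the frame of shaft between 0.054 and 0.074 m)) and z of shaft in the frame of plate between 0.0896 and 0.0956 m and angle between shaft's own x axis and vertical between 1.5308 and 1.6108 rad and angle between the x axis of shaft and the y axis of plate, either way round below 0.17 rad and angle between the x axis of each of vblock_a, vblock_b and the x axis of shaft, either way round below 0.17 rad and linear speed of each of vblock_a, vblock_b, shaft, block below 0.02 m/s); the robot touches nothing.
It fails at once if an odd V-block or the square is moved more than 30 mm (distance of any of vblock_large, vblock_small, square from where it was at the start of the episode above 0.03 m).
It fails at once if a V-block, the shaft or the setting block is dropped (let go and moving faster than 0.5 m/s) ((contact force between the fingers and vblock_a below 0.1 N and linear speed of vblock_a above 0.5 m/s) or (contact force between the fingers and vblock_b below 0.1 N and linear speed of vblock_b above 0.5 m/s) or (contact force between the fingers and shaft below 0.1 N and linear speed of shaft above 0.5 m/s) or (contact force between the fingers and block below 0.1 N and linear speed of block above 0.5 m/s)).
It also fails if it takes over 112 s, if anything falls off the work surface, if the arm or the gripper's body presses on something with over 40 N, if the wrist force passes 120 N, or if a joint passes its speed limit or range.

ROBOT

A 6-joint arm with a two-finger parallel gripper is mounted at the origin on the work surface. World frame = base frame: x ahead of the robot, y to its left, z up, the work surface at z = 0. Lengths are in m, angles in degrees, forces in N, time in s.
With the tool pointing down it reaches from about 0.3 to 0.75 m from the base axis. Payload 8.5 kg.
Tool frame: the origin (TCP) lies midway between the tips of the shut fingers; the grasp point (between the pads) lies 19 mm behind it (manip.pinch_z is the x of the grasp point in the tool frame, in m); x points along the fingers, z is the direction in which the jaws open and shut, and the axes are right-handed (so a half turn about x gives the same grasp; the last joint's range is limited). The gripper opens to 88 mm and grips with 3 to 60 N. Pads are 18 mm wide; open, the fingers measure 123 mm over their backs; the gripper's body (75 mm by 187 mm) begins 45 mm behind the grasp point.
Start: joints at [-75.533, 21.807, 74.336, -0, 83.858, -12.336], TCP at [0.248, -0.491, 0.239] pointing down, gripper open.
Joint ranges: [-178.18, 178.18], [-50.72, 133.34], [12.68, 142.11], [-81.47, 261.47], [9.98, 163.14], [-165.26, 165.26]. Speed limits (degrees/s): [136.94, 136.94, 180, 180, 180, 180].

INTERFACE

Orientations are given as a 3x3 rotation matrix whose columns are the frame's x, y, z axes.
In Python, from workcell import manip gives the robot as it stands.
- The arm moves only by the tool servo_tool, never from a script. Its argument "plan" is a list of rows, each an object with "travel": the shift along the tool's x, y, z as a fraction of full scale, a list of three; "dr": the turn, a rotation vector about the tool's x, y, z as a fraction of full scale, a list of three; "gripper": the opening, from 0 (shut) to 1 (fully open). In form: [{"travel": [x, y, z], "dr": [wx, wy, wz], "gripper": gripper}, ...]. A call has 1 to 20 rows; each row shifts and turns the commanded pose from where the row before left it, along the tool's axes as they then stand; what a row does not reach is not made up. Full scale, the value 1, is 400 mm for a shift and 180 degrees for a turn. A row lasts 1/8 s, in which the tool goes at most 62.5 mm and 10.7 degrees, less where a joint would pass 70% of its speed; a pose out of reach is approached as far as the arm can. A call with a number of a shift or a turn outside -1 to 1 is refused whole. A call with a gripper value outside its range is refused whole. The fingers move at their own pace and stop on an object; the grip force is fixed at half the most. Time passes only in rows, so rows that do not move let the fingers close. It gives the time, the measured TCP pose, the force and the opening at its end, in the units of the state.
- manip.state(): the state, without advancing time (a new reading comes with each control period).
- manip.grab_frame(name): name is "scene" or "top"; returns a dict with "img" (400x640x3 uint8, red, green, blue), "z_map" (400x640 float32, m along the optical axis (not along the pixel's ray), 0 where there is no reading), "fx", "fy", "cx", "cy" (pixels), "origin" and "orientation" of the camera in the world. Camera axes: x right, y down, z forward; pixel columns grow to the right and rows downward; lengths in m; the calibration is good to about 2 mm. A picture is of the moment at which its call begins.
- manip.sign_off(): hands the job in, once; it reports no verdict.
The state is a dict: "t": time; "joint_positions": joint angles; "qvel": joint speeds; "tau": joint torques, N m; "ee_pos": TCP position; "eef_rot": TCP orientation; "contact_force": force on the tool from outside, world axes, zero at the start; "moment": the same for the moment, N m; "width": opening from 0.0 (shut) to 1.0 (fully open).
Only numpy, scipy, OpenCV 4.12 (cv2) and the standard library are available. Lean on these libraries where they do the work, as an engineer would, in place of code of your own. Each camera call takes 0.05 s, during which the arm holds its last target.

## Working session

There is one attempt and no reset: what is moved stays moved. The work goes in short steps, Python scripts to look and compute and a tool call to move; the robot and the scene stay as the last step left them, time stands still between calls to the robot, and variables do not carry over. Pictures are saved under pics/ and viewed, and the job is handed in when it is done.

Besides the shell and the picture viewer there is one more tool, called after "Call:" by a JSON object that holds its "fn" and its "kwargs". servo_tool: Moves the arm, as the interface text tells. Its arguments: {"type":"object","properties":{"plan":{"type":"array"}},"required":["plan"]}

```bash
mkdir -p pics; ls; python3 - <<'E'
from workcell import manip
import cv2,numpy as np
s=manip.state()
for k,v in s.items(): print(k,np.round(np.array(v),4).tolist())
print(manip.pinch_z)
for n in("scene","top"):
    f=manip.grab_frame(n); cv2.imwrite(f"pics/{n}0.png",f["img"][:,:,::-1]); np.savez(f"{n}0.npz",**f)
    print(n,f["fx"],f["fy"],f["cx"],f["cy"],f["origin"],np.round(f["orientation"],4).tolist())
E
```

```text
pics
t 0.0
joint_positions [-75.5325, 21.8418, 74.381, -0.0012, 83.8583, -12.3356]
qvel [-0.0394, -0.0077, 0.1035, 0.0106, 0.0023, -0.0069]
tau [-0.0003, -43.7932, -22.4557, 0.0713, 0.0352, -0.0001]
ee_pos [0.2479, -0.4907, 0.2382]
eef_rot [[-0.0004, 0.8926, 0.4509], [0.0014, 0.4509, -0.8926], [-1.0, 0.0003, -0.0014]]
contact_force [-0.3225, 0.1904, 1.0457]
moment [0.0218, 0.1037, -0.0359]
width 1.0005
-0.0187
scene 414.9346065674217 414.9346065674217 324.46356085957797 201.77838952860333 [ 1.08026672 -0.53662037  0.63030276] [[0.6934, 0.4456, -0.5662], [0.7204, -0.4136, 0.5567], [0.0139, -0.7939, -0.6078]]
top 499.94224271012814 499.94224271012814 324.4173905579525 199.0117731430923 [0.27210066 0.02066655 1.36808577] [[-0.0277, -0.9817, 0.1885], [-0.9996, 0.0263, -0.0102], [0.005, -0.1887, -0.982]]
```

View pics/scene0.png

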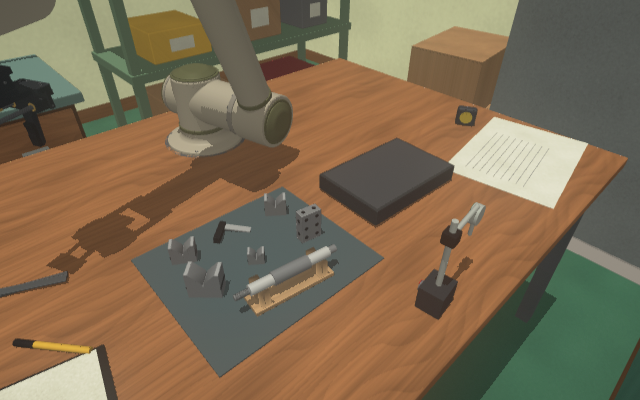

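View pics/top0.png

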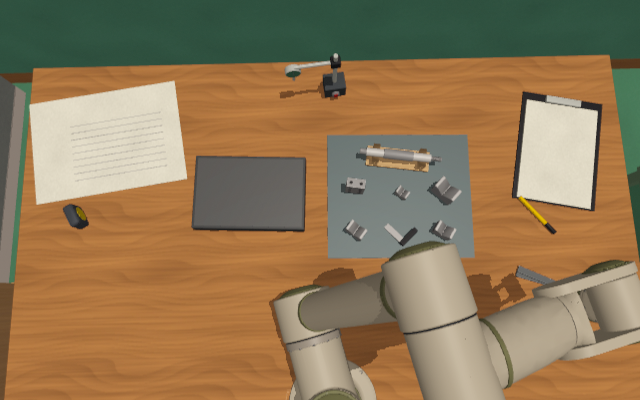

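The scene view shows the plate at about (387,178). The two equal V-blocks are near (183,248) and (276,203), the large one at (204,280) and the small one at (256,254). The block is at (308,222), the shaft lies on its rack at (292,272), and the square is at (230,232). In the top view the same things appear as: plate (250,193), V-blocks (355,230) and (445,230), block (355,186), shaft (400,156), thread to the right.

```bash
cat > h.py <<'E'
import numpy as np,cv2
def cloud(f):
    z=np.asarray(f["z_map"],float); v,u=np.mgrid[:400,:640]
    P=np.stack([(u-f["cx"])/f["fx"]*z,(v-f["cy"])/f["fy"]*z,z],-1)
    W=P@np.asarray(f["orientation"]).T+np.asarray(f["origin"])
    W[z<=0]=np.nan
    return W
def ortho(f,x0,x1,y0,y1,res=0.001):
    """world ortho colour+height; rows: x decreasing; cols: y decreasing"""
    W=cloud(f);img=np.asarray(f["img"])
    H=int((x1-x0)/res);Wd=int((y1-y0)/res)
    hm=np.full((H,Wd),np.nan);
    ok=np.isfinite(W[...,0])&(W[...,0]>x0)&(W[...,0]<x1)&(W[...,1]>y0)&(W[...,1]<y1)
    return W,ok
def proj(f,p):
    c=(np.atleast_2d(p)-np.asarray(f["origin"]))@np.asarray(f["orientation"])
    return np.stack([c[:,0]/c[:,2]*f["fx"]+f["cx"],c[:,1]/c[:,2]*f["fy"]+f["cy"]],1)
E
python3 - <<'E'
from h import *
f=dict(np.load("top0.npz"));g=dict(np.load("scene0.npz"))
W=cloud(f);G=cloud(g)
for nm,C,pts in(("top",W,[(250,193),(355,230),(445,230),(447,190),(402,192),(355,186),(400,156),(340,140),(300,250)]),("scene",G,[(387,178),(183,248),(276,203),(204,280),(256,254),(308,222),(292,272),(350,260),(230,300)])):
    for u,v in pts: print(nm,u,v,np.round(C[v,u],4))
# plate
for nm,C in(("top",W),("scene",G)):
    m=(abs(C[...,2]-0.05)<0.006)&(C[...,1]>0)&(C[...,0]>0.2)&(C[...,0]<.75)
    n,l,st,ce=cv2.connectedComponentsWithStats(m.astype(np.uint8))
    i=1+np.argmax(st[1:,4]); P=C[l==i]
    r=cv2.minAreaRect(P[:,:2].astype(np.float32)*1000); print(nm,"plate",r,np.median(P[:,2]),len(P)); print(cv2.boxPoints(r))
big=[]
for nm,im in(("top",f),("scene",g)):
    a={"top":(320,125,160,140),"scene":(130,180,260,200)}[nm];x,y,w,h=a
    cv2.imwrite(f"pics/{nm}0z.png",cv2.resize(im["img"][y:y+h,x:x+w,::-1],(w*4 if nm=="top" else w*3,h*4 if nm=="top" else h*3),interpolation=cv2.INTER_CUBIC))
E
```

```text
top 250 193 [0.5469 0.2065 0.0505]
top 355 230 [ 0.4417 -0.0731  0.0306]
top 445 230 [ 0.4348 -0.3151  0.0331]
top 447 190 [ 0.5435 -0.3273  0.0382]
top 402 192 [ 0.5454 -0.208   0.0172]
top 355 186 [ 0.5532 -0.0746  0.0755]
top 400 156 [ 0.6359 -0.2007  0.0619]
top 340 140 [ 7.049e-01 -4.270e-02 -1.000e-04]
top 300 250 [ 0.3949  0.0772 -0.0021]
scene 387 178 [0.576  0.1764 0.0505]
scene 183 248 [ 0.4375 -0.3104  0.0319]
scene 276 203 [ 0.4505 -0.077   0.0338]
scene 204 280 [ 0.5514 -0.3281  0.0411]
scene 256 254 [ 0.5405 -0.2032  0.0167]
scene 308 222 [ 0.5724 -0.0857  0.0559]
scene 292 272 [ 0.6572 -0.2026  0.0534]
scene 350 260 [ 0.6772 -0.0619  0.0022]
scene 230 300 [ 0.5943 -0.305   0.0027]
top plate ((549.6319580078125, 209.8188934326172), (300.4046936035156, 201.71974182128906), 87.5628433227539) 0.050084171606947114 7873
[[442.47617   64.041336]
 [644.0134    55.463486]
 [656.7877   355.59644 ]
 [455.2505   364.17432 ]]
scene plate ((551.3739013671875, 210.10621643066406), (305.3941650390625, 202.84996032714844), 87.4039306640625) 0.05079583337266269 5203
[[443.1367    62.15985 ]
 [645.77844   52.971863]
 [659.6111   358.05258 ]
 [456.96936  367.24057 ]]
```

```bash
python3 - <<'E'
from h import *
f=dict(np.load("top0.npz"));g=dict(np.load("scene0.npz"))
for nm,im in(("top",f),("scene",g)):
    C=cloud(im)
    m=(C[...,2]>0.014)&(C[...,1]<0.02)&(C[...,1]>-.32)&(C[...,0]>0.3)&(C[...,0]<.68)&(C[...,2]<0.11)
    n,l,st,ce=cv2.connectedComponentsWithStats(m.astype(np.uint8))
    for i in range(1,n):
        if st[i,4]<25: continue
        P=C[l==i]; top=P[P[:,2]>np.percentile(P[:,2],98)-0.004]
        r=cv2.minAreaRect(P[:,:2].astype(np.float32)*1000); rt=cv2.minAreaRect(top[:,:2].astype(np.float32)*1000)
        print(nm,np.round(ce[i]),st[i,4],"z",np.round(np.percentile(P[:,2],[2,50,98]),4),"all",np.round(r[0],1),np.round(r[1],1),round(r[2],1),"top",np.round(rt[0],1),np.round(rt[1],1),round(rt[2],1))
E
```

```text
top [398. 156.] 1006 z [0.0143 0.0521 0.0628] all [ 646.7 -205.1] [223.8  66.1] 82.2 top [ 643.7 -189.4] [189.   21.9] 79.5
top [440. 188.] 196 z [0.017  0.0506 0.0663] all [ 548.2 -315.8] [44.3 37.8] 46.4 top [ 558.5 -305.4] [13.2 34.8] 42.9
top [355. 186.] 268 z [0.0184 0.0757 0.083 ] all [559.7 -76.4] [49.6 26.3] 81.9 top [559.7 -76.7] [49.1 24.2] 79.7
top [402. 193.] 117 z [0.0153 0.0282 0.0378] all [ 541.7 -206.8] [34.6 24.7] 48.1 top [ 540.6 -206.3] [30.6 17.7] 54.0
top [356. 230.] 238 z [0.0203 0.0409 0.052 ] all [440.4 -75.6] [50.4 30.2] 52.0 top [441.3 -75.9] [49.5 28.3] 52.0
top [441. 230.] 184 z [0.0162 0.0386 0.0508] all [ 436.3 -307.9] [41.7 30.7] 57.3 top [ 436.4 -307.8] [40.2 28. ] 59.1
top [409. 236.] 103 z [0.0158 0.0198 0.0243] all [ 421.8 -217.2] [13.3 57.3] 42.5 top [ 420.5 -217. ] [11.4 52.2] 42.5
scene [274. 203.] 370 z [0.0151 0.0355 0.0501] all [443.  -75.7] [50.7 35.8] 53.5 top [443.8 -75.5] [49.4 35. ] 55.9
scene [308. 221.] 737 z [0.0155 0.056  0.0801] all [562.7 -76.9] [50.7 28.9] 81.6 top [562.6 -76.6] [49.9 26.9] 79.1
scene [219. 230.] 138 z [0.0142 0.0198 0.0222] all [ 425.7 -217.5] [16.  58.9] 43.9 top [ 424.7 -217.6] [14.5 57.7] 43.9
scene [187. 248.] 329 z [0.0155 0.0358 0.0491] all [ 439.9 -307.2] [42.7 36. ] 65.9 top [ 435.3 -299.3] [50.2 27.2] 18.3
scene [286. 276.] 2166 z [0.0142 0.05   0.0614] all [ 645.3 -203.6] [223.9  55.1] 82.4 top [ 645.9 -197.8] [175.1  19.9] 80.8
scene [255. 254.] 223 z [0.0148 0.0265 0.035 ] all [ 544.6 -207. ] [34.8 24.9] 52.6 top [ 544.5 -206.9] [32.9 23.5] 53.5
scene [216. 276.] 392 z [0.0161 0.0485 0.0651] all [ 551.5 -315.3] [44.4 39.3] 46.0 top [ 563.2 -304.8] [12.  35.4] 47.4
scene [308. 274.] 31 z [0.0141 0.0145 0.0162] all [ 654.6 -161.2] [16.8 19. ] 80.7 top [ 654.6 -161.2] [16.8 19. ] 80.7
scene [284. 290.] 28 z [0.0141 0.0146 0.0161] all [ 654.3 -221.5] [ 9.  31.7] 63.2 top [ 654.3 -221.5] [ 9.  31.7] 63.2
```

View pics/top0z.png

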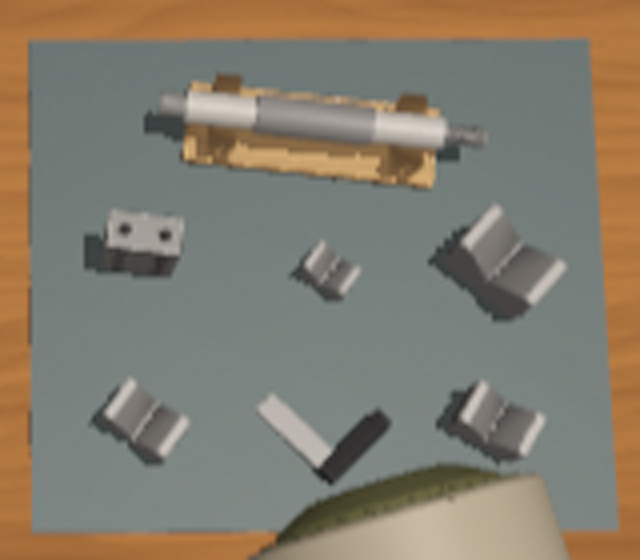

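View pics/scene0z.png

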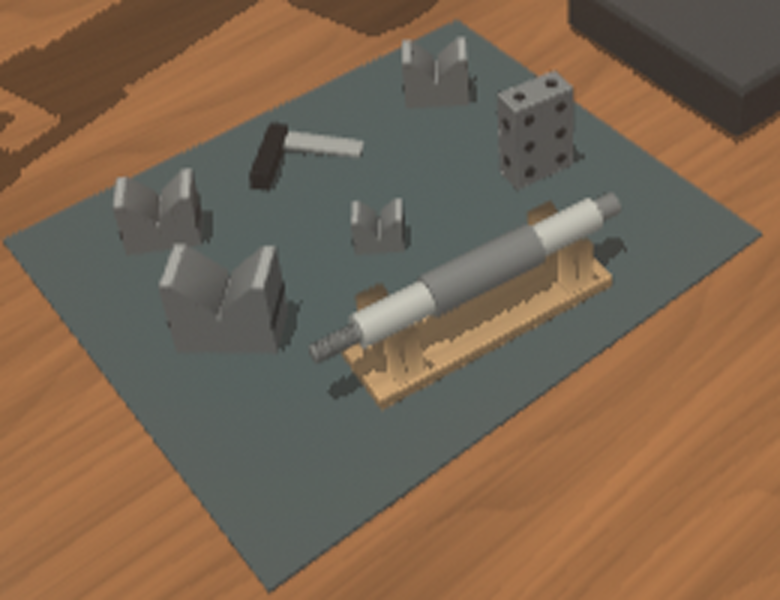

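```bash
cat >> h.py <<'E'
from scipy.optimize import least_squares
def boxd(P,c,h):
    q=np.abs(P-c)-h
    return np.linalg.norm(np.maximum(q,0),axis=-1)+np.minimum(q.max(-1),0)
def vsdf(P,L=.030,W=.050,H=.045,V=.036):
    b=boxd(P,np.array([0,0,H/2]),np.array([L,W,H])/2)
    bot=H-V/2
    groove=(np.abs(P[:,1])-(P[:,2]-bot))/np.sqrt(2)  # negative inside groove
    return np.maximum(b,-groove)
def bsdf(P,L=.025,W=.050,H=.075): return boxd(P,np.array([0,0,H/2]),np.array([L,W,H])/2)
def cyl(P,x0,x1,r):
    a=np.maximum(x0-P[:,0],P[:,0]-x1); rr=np.hypot(P[:,1],P[:,2])-r
    return np.maximum(a,rr)
def ssdf(P):
    return np.min([cyl(P,-.04,.04,.014),cyl(P,.04,.088,.011),cyl(P,-.088,-.04,.011),cyl(P,.088,.106,.008),cyl(P,-.118,-.088,.006)],axis=0)
def loc(P,x,y,z,a):
    c,s=np.cos(a),np.sin(a);D=P-np.array([x,y,z]); return np.stack([c*D[:,0]+s*D[:,1],-s*D[:,0]+c*D[:,1],D[:,2]],1)
def fit(P,sdf,x0,zfree=True):
    f=lambda p: sdf(loc(P,p[0],p[1],p[2],p[3]))
    best=None
    for da in(-.25,-.1,0,.1,.25):
        p=np.array(x0,float);p[3]+=da
        r=least_squares(f,p,loss="soft_l1",f_scale=.002,x_scale=[.01,.01,.01,.1])
        if best is None or r.cost<best.cost:best=r
    p=best.x; return p,np.sqrt(np.mean(f(p)**2))
def near(C,x,y,r,z0,z1=.15):
    m=(np.hypot(C[...,0]-x,C[...,1]-y)<r)&(C[...,2]>z0)&(C[...,2]<z1); return C[m]
E
python3 - <<'E'
from h import *
F={n:cloud(dict(np.load(n+"0.npz"))) for n in("top","scene")}
d=np.deg2rad
for n,C in F.items():
    for nm,x,y,a in(("a",.441,-.0755,d(52-90)),("b",.437,-.308,d(60-90))):
        P=near(C,x,y,.04,.008); p,r=fit(P,vsdf,[x,y,.003,a]); print(n,nm,len(P),np.round(p[:3]*1000,1),np.rad2deg(p[3]).round(1),"rms",r*1000)
    P=near(C,.561,-.0766,.04,.008); p,r=fit(P,bsdf,[.561,-.0766,.003,d(-9)]); print(n,"block",len(P),np.round(p[:3]*1000,1),np.rad2deg(p[3]).round(1),"rms",r*1000)
    P=near(C,.645,-.2,.14,.040); p,r=fit(P,ssdf,[.645,-.2,.048,d(82)]); print(n,"shaft",len(P),np.round(p[:3]*1000,1),np.rad2deg(p[3]).round(1),"rms",r*1000)
E
```

```text
top a 253 [441.  -75.7   3.4] -38.1 rms 3.206621259711055
top b 301 [ 434.3 -312.2    3.4] -31.6 rms 4.253347855443046
top block 293 [560.4 -75.3   3.3] -8.6 rms 3.8075398857701273
top shaft 908 [ 641.4 -200.8   47. ] 81.3 rms 23.517619214475097
scene a 410 [442.5 -74.5   3.8] -38.0 rms 1.2383420712972577
scene b 603 [ 435.7 -311.6    3.6] -31.6 rms 1.0660682745992482
scene block 780 [561.7 -75.8   3.7] -9.1 rms 0.9395902493083754
scene shaft 2022 [ 642.4 -196.2   48.1] 82.9 rms 31.216747278887613
```

```bash
python3 - <<'E'
from h import *
F={n:cloud(dict(np.load(n+"0.npz"))) for n in("top","scene")}
d=np.deg2rad
for n,C in F.items():
    P=near(C,.645,-.2,.14,.036); Q=loc(P,.643,-.2,.048,d(82)); P=P[(abs(Q[:,1])<.022)]
    P=P[np.argsort(P[:,2])]
    for it in range(3):
        p,r=fit(P,ssdf,[.643,-.2,.048,d(82)] if it==0 else p); P=P[abs(ssdf(loc(P,*p)))<.005]
        print(n,"shaft",len(P),np.round(p[:3]*1000,1),np.rad2deg(p[3]).round(1),"rms",r*1000)
    Q=loc(P,*p); print(Q[:,0].min(),Q[:,0].max())
E
```

```text
top shaft 681 [ 643.5 -197.    46.7] 81.9 rms 3.307787149647085
top shaft 681 [ 643.4 -196.9   46.7] 81.9 rms 2.035354187573167
top shaft 681 [ 643.4 -196.9   46.7] 81.9 rms 2.0353541748392026
-0.1195203991876022 0.1043134317734353
scene shaft 1381 [ 644.5 -196.9   47.2] 82.1 rms 2.672512583727649
scene shaft 1378 [ 644.6 -197.    47.1] 82.1 rms 1.154740553722412
scene shaft 1378 [ 644.6 -197.    47.1] 82.1 rms 1.1317518238397157
-0.1183722843961302 0.10556518669575647
```

```bash
cat > go.py <<'E'
import sys,numpy as np
from workcell import manip
def go(x,y,z,psi):
    s=manip.state();R=np.array(s["eef_rot"]);p=np.array(s["ee_pos"])
    cur=np.degrees(np.arctan2(R[1,2],R[0,2])); d=(psi-cur+180)%360-180
    a=np.deg2rad(psi); zt=np.array([np.cos(a),np.sin(a)]); yt=np.array([-zt[1],zt[0]]) # y = z x x ; x down
    D=np.array([x,y])-p[:2]
    print("t",round(s["t"],2),"pos",np.round(p,4).tolist(),"psi",round(cur,2),"j",np.round(s["joint_positions"],1).tolist(),"F",np.round(s["contact_force"],1).tolist(),"w",round(s["width"],3))
    print("tilt x-axis",np.round(R[:,0],4).tolist())
    print("1) drx total",round(-d/180,4)," 2) travel total down",round((p[2]-z)/.4,4),"y",round(D@yt/.4,4),"z",round(D@zt/.4,4))
    c=np.deg2rad(cur); zt=np.array([np.cos(c),np.sin(c)]); yt=np.array([-zt[1],zt[0]])
    print("   (lateral in present axes: y",round(D@yt/.4,4),"z",round(D@zt/.4,4),")")
if __name__=="__main__": go(*map(float,sys.argv[1:5]))
E
python3 go.py .435 -.312 .12 58.4
```

```text
t 0.1 pos [0.2479, -0.4907, 0.2382] psi -63.2 j [-75.5, 21.8, 74.4, -0.0, 83.9, -12.3] F [-1.5, 0.4, -1.3] w 1.001
tilt x-axis [-0.0003, 0.0012, -1.0]
1) drx total -0.6755  2) travel total down 0.2956 y -0.1643 z 0.6255
   (lateral in present axes: y 0.6188 z -0.1878 )
```

Call:
{"fn": "servo_tool", "kwargs": {"plan": [{"travel":[0,0,0],"dr":[-0.052,0,0],"gripper":1},{"travel":[0,0,0],"dr":[-0.052,0,0],"gripper":1},{"travel":[0,0,0],"dr":[-0.052,0,0],"gripper":1},{"travel":[0,0,0],"dr":[-0.052,0,0],"gripper":1},{"travel":[0,0,0],"dr":[-0.052,0,0],"gripper":1},{"travel":[0,0,0],"dr":[-0.052,0,0],"gripper":1},{"travel":[0,0,0],"dr":[-0.052,0,0],"gripper":1},{"travel":[0,0,0],"dr":[-0.052,0,0],"gripper":1},{"travel":[0,0,0],"dr":[-0.052,0,0],"gripper":1},{"travel":[0,0,0],"dr":[-0.052,0,0],"gripper":1},{"travel":[0,0,0],"dr":[-0.052,0,0],"gripper":1},{"travel":[0,0,0],"dr":[-0.052,0,0],"gripper":1},{"travel":[0,0,0],"dr":[-0.052,0,0],"gripper":1}]}}

```text
t: 1.72
ee_pos: [0.2479, -0.4907, 0.2384]
eef_rot: [[-0.0, -0.855, 0.518], [0.001, 0.518, 0.855], [-1.0, 0.001, 0.001]]
contact_force: [-0.3, -0.3, 0.8]
width: 0.999
```

```bash
python3 go.py .435 -.312 .12 58.4
```

```text
t 1.73 pos [0.2479, -0.4907, 0.2384] psi 58.79 j [-75.5, 21.8, 74.4, -0.0, 83.9, -134.3] F [-0.3, -0.3, 0.8] w 0.999
tilt x-axis [-0.0003, 0.0009, -1.0]
1) drx total 0.0022  2) travel total down 0.2959 y -0.1642 z 0.6256
   (lateral in present axes: y -0.1684 z 0.6245 )
```

Call:
{"fn": "servo_tool", "kwargs": {"plan": [{"travel":[0,0,0],"dr":[0.0022,0,0],"gripper":1},{"travel":[0,-0.0205,0.0782],"dr":[0,0,0],"gripper":1},{"travel":[0,-0.0205,0.0782],"dr":[0,0,0],"gripper":1},{"travel":[0,-0.0205,0.0782],"dr":[0,0,0],"gripper":1},{"travel":[0,-0.0205,0.0782],"dr":[0,0,0],"gripper":1},{"travel":[0,-0.0205,0.0782],"dr":[0,0,0],"gripper":1},{"travel":[0,-0.0205,0.0782],"dr":[0,0,0],"gripper":1},{"travel":[0,-0.0205,0.0782],"dr":[0,0,0],"gripper":1},{"travel":[0,-0.0205,0.0782],"dr":[0,0,0],"gripper":1},{"travel":[0.1,0,0],"dr":[0,0,0],"gripper":1},{"travel":[0.1,0,0],"dr":[0,0,0],"gripper":1},{"travel":[0.09,0,0],"dr":[0,0,0],"gripper":1},{"travel":[0,0,0],"dr":[0,0,0],"gripper":1}]}}

```text
t: 3.35
ee_pos: [0.4352, -0.3123, 0.1209]
eef_rot: [[-0.003, -0.847, 0.531], [0.004, 0.531, 0.847], [-1.0, 0.005, 0.001]]
contact_force: [1.2, 0.0, 0.8]
width: 1.004
```

```bash
python3 go.py .435 -.312 .012 58.4; python3 - <<'E'
from workcell import manip
import cv2,numpy as np
f=manip.grab_frame("scene");np.savez("scene1.npz",**f); cv2.imwrite("pics/scene1.png",cv2.resize(f["img"][150:350,90:350,::-1],None,fx=3,fy=3))
E
```

```text
t 3.35 pos [0.4352, -0.3123, 0.1209] psi 57.91 j [-48.3, 27.2, 86.8, -0.0, 66.3, -106.2] F [1.2, 0.0, 0.8] w 1.004
tilt x-axis [-0.0035, 0.0039, -1.0]
1) drx total -0.0027  2) travel total down 0.2723 y 0.0008 z 0.0004
   (lateral in present axes: y 0.0008 z 0.0004 )
```

View pics/scene1.png

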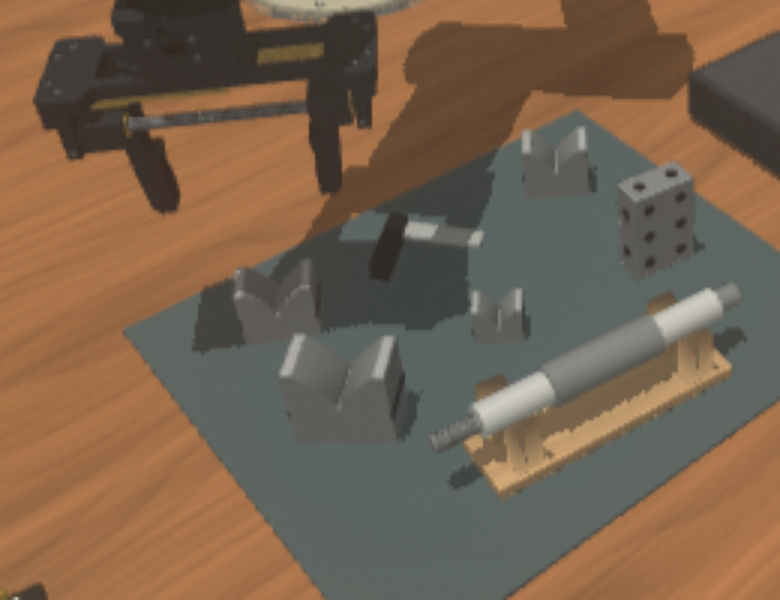

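```bash
python3 - <<'E'
from h import *
from workcell import manip
s=manip.state();R=np.array(s["eef_rot"]);p=np.array(s["ee_pos"])
g=dict(np.load("scene1.npz"))
pts=[p,p+.044*R[:,2],p-.044*R[:,2],p+.06*R[:,2],p-.06*R[:,2],[.435,-.312,.048]]
print((proj(g,pts)-[90,150])*3)
C=cloud(g)
for u,v in((155,205),(330,188),(155,185),(328,165),(275,300)):
    uu,vv=u//3+90,v//3+150; print(u,v,np.round(C[vv,uu],4))
E
```

```text
[[246.55202242 191.81354397]
 [317.3761887  183.69426561]
 [174.37880202 200.08747781]
 [342.80331845 180.77930092]
 [147.79196275 203.13539154]
 [270.43000095 276.01621575]]
155 205 [ 0.4151 -0.364   0.1287]
330 188 [ 0.4701 -0.2725  0.1254]
155 185 [ 0.4161 -0.3604  0.1442]
328 165 [ 0.4722 -0.2724  0.1437]
275 300 [ 0.4409 -0.3166  0.0327]
```

Call:
{"fn": "servo_tool", "kwargs": {"plan": [{"travel":[0.06,0,0],"dr":[-0.0027,0,0],"gripper":1},{"travel":[0.06,0,0],"dr":[0,0,0],"gripper":1},{"travel":[0.06,0,0],"dr":[0,0,0],"gripper":1},{"travel":[0.06,0,0],"dr":[0,0,0],"gripper":1},{"travel":[0.03,0,0],"dr":[0,0,0],"gripper":1},{"travel":[0,0,0],"dr":[0,0,0],"gripper":1},{"travel":[0,0,0],"dr":[0,0,0],"gripper":1}]}}

```text
t: 4.28
ee_pos: [0.4365, -0.3137, 0.0159]
eef_rot: [[0.001, -0.853, 0.522], [-0.001, 0.522, 0.853], [-1.0, -0.002, -0.001]]
contact_force: [-0.4, -0.7, 0.5]
width: 0.995
```

```bash
python3 go.py .435 -.312 .012 58.4
```

```text
t 4.28 pos [0.4365, -0.3137, 0.0159] psi 58.56 j [-48.3, 35.8, 92.8, 0.0, 51.2, -106.9] F [-0.4, -0.7, 0.5] w 0.995
tilt x-axis [0.0013, -0.0015, -1.0]
1) drx total 0.0009  2) travel total down 0.0097 y 0.0053 z 0.0016
   (lateral in present axes: y 0.0053 z 0.0017 )
```

Call:
{"fn": "servo_tool", "kwargs": {"plan": [{"travel":[0.005,0.0053,0.0016],"dr":[0,0,0],"gripper":1},{"travel":[0,0,0],"dr":[0,0,0],"gripper":0},{"travel":[0,0,0],"dr":[0,0,0],"gripper":0},{"travel":[0,0,0],"dr":[0,0,0],"gripper":0},{"travel":[0,0,0],"dr":[0,0,0],"gripper":0},{"travel":[0,0,0],"dr":[0,0,0],"gripper":0},{"travel":[0,0,0],"dr":[0,0,0],"gripper":0}]}}

```text
t: 5.15
ee_pos: [0.4345, -0.3116, 0.0128]
eef_rot: [[0.0, -0.853, 0.521], [-0.0, 0.521, 0.853], [-1.0, -0.0, -0.0]]
contact_force: [0.3, -0.5, -0.2]
width: 0.566
```

```bash
python3 go.py .435 -.312 .012 58.4
```

```text
t 5.15 pos [0.4345, -0.3116, 0.0128] psi 58.57 j [-48.3, 36.0, 93.3, -0.0, 50.7, -106.9] F [0.3, -0.5, -0.2] w 0.566
tilt x-axis [0.0001, -0.0001, -1.0]
1) drx total 0.001  2) travel total down 0.0019 y -0.0016 z -0.0003
   (lateral in present axes: y -0.0016 z -0.0003 )
```

Call:
{"fn": "servo_tool", "kwargs": {"plan": [{"travel":[-0.02,0,0],"dr":[0,0,0],"gripper":0},{"travel":[-0.04,0,0],"dr":[0,0,0],"gripper":0},{"travel":[-0.06,0,0],"dr":[0,0,0],"gripper":0},{"travel":[-0.08,0,0],"dr":[0,0,0],"gripper":0},{"travel":[-0.08,0,0],"dr":[0.03,0,0],"gripper":0},{"travel":[-0.08,0,0],"dr":[0.044,0,0],"gripper":0},{"travel":[-0.06,0,0],"dr":[0.044,0,0],"gripper":0},{"travel":[-0.02,0,0],"dr":[0.044,0,0],"gripper":0},{"travel":[0,0,0],"dr":[0.044,0,0],"gripper":0},{"travel":[0,0,0],"dr":[0.044,0,0],"gripper":0},{"travel":[0,0,0],"dr":[0.044,0,0],"gripper":0},{"travel":[0,0,0],"dr":[0.044,0,0],"gripper":0},{"travel":[0,0,0],"dr":[0,0,0],"gripper":0}]}}

```text
t: 6.78
ee_pos: [0.4342, -0.3111, 0.1887]
eef_rot: [[-0.001, 0.038, 0.999], [0.001, 0.999, -0.038], [-1.0, 0.001, -0.001]]
contact_force: [0.1, -0.2, -4.7]
width: 0.561
```

```bash
python3 go.py .5472 .1341 .12 -2.4
```

```text
t 6.78 pos [0.4342, -0.3111, 0.1887] psi -2.19 j [-48.3, 22.7, 81.7, 0.0, 75.7, -46.1] F [0.1, -0.2, -4.7] w 0.561
tilt x-axis [-0.0007, 0.0008, -1.0]
1) drx total 0.0011  2) travel total down 0.1716 y 1.124 z 0.2356
   (lateral in present axes: y 1.1231 z 0.2396 )
```

Call:
{"fn": "servo_tool", "kwargs": {"plan": [{"travel":[0,0.04,0.008],"dr":[0.0011,0,0],"gripper":0},{"travel":[0,0.08,0.017],"dr":[0,0,0],"gripper":0},{"travel":[0,0.095,0.02],"dr":[0,0,0],"gripper":0},{"travel":[0,0.095,0.02],"dr":[0,0,0],"gripper":0},{"travel":[0,0.095,0.02],"dr":[0,0,0],"gripper":0},{"travel":[0,0.095,0.02],"dr":[0,0,0],"gripper":0},{"travel":[0,0.095,0.02],"dr":[0,0,0],"gripper":0},{"travel":[0,0.095,0.02],"dr":[0,0,0],"gripper":0},{"travel":[0,0.095,0.02],"dr":[0,0,0],"gripper":0},{"travel":[0,0.095,0.02],"dr":[0,0,0],"gripper":0},{"travel":[0,0.095,0.02],"dr":[0,0,0],"gripper":0},{"travel":[0,0.095,0.02],"dr":[0,0,0],"gripper":0},{"travel":[0,0.04,0.008],"dr":[0,0,0],"gripper":0},{"travel":[0,0.014,0.003],"dr":[0,0,0],"gripper":0},{"travel":[0,0,0],"dr":[0,0,0],"gripper":0},{"travel":[0,0,0],"dr":[0,0,0],"gripper":0}]}}

```text
t: 8.78
ee_pos: [0.548, 0.1327, 0.1888]
eef_rot: [[-0.0, 0.044, 0.999], [-0.0, 0.999, -0.044], [-1.0, -0.0, -0.0]]
contact_force: [-0.2, -0.1, -4.0]
width: 0.567
```

```bash
python3 go.py .5472 .1341 .062 -2.4
```

```text
t 8.78 pos [0.548, 0.1327, 0.1888] psi -2.52 j [1.6, 25.5, 76.9, -0.0, 77.6, 4.1] F [-0.2, -0.1, -4.0] w 0.567
tilt x-axis [-0.0001, -0.0002, -1.0]
1) drx total -0.0007  2) travel total down 0.317 y 0.0033 z -0.0021
   (lateral in present axes: y 0.0033 z -0.0021 )
```

Call:
{"fn": "servo_tool", "kwargs": {"plan": [{"travel":[0.04,0.0033,-0.0021],"dr":[-0.0007,0,0],"gripper":0},{"travel":[0.07,0,0],"dr":[0,0,0],"gripper":0},{"travel":[0.07,0,0],"dr":[0,0,0],"gripper":0},{"travel":[0.07,0,0],"dr":[0,0,0],"gripper":0},{"travel":[0.04,0,0],"dr":[0,0,0],"gripper":0},{"travel":[0.016,0,0],"dr":[0,0,0],"gripper":0},{"travel":[0,0,0],"dr":[0,0,0],"gripper":0},{"travel":[0,0,0],"dr":[0,0,0],"gripper":0}]}}

```text
t: 9.78
ee_pos: [0.5478, 0.1348, 0.0672]
eef_rot: [[0.002, 0.041, 0.999], [0.0, 0.999, -0.041], [-1.0, 0.0, 0.002]]
contact_force: [-0.2, 0.4, -4.5]
width: 0.563
```

```bash
python3 go.py .5472 .1341 .06 -2.4; python3 - <<'E'
from workcell import manip
import cv2,numpy as np
f=manip.grab_frame("scene");np.savez("scene2.npz",**f); cv2.imwrite("pics/scene2.png",cv2.resize(f["img"][50:250,290:490,::-1],None,fx=3,fy=3))
E
```

```text
t 9.78 pos [0.5478, 0.1348, 0.0672] psi -2.35 j [1.8, 33.4, 85.9, -0.0, 60.7, 4.2] F [-0.2, 0.4, -4.5] w 0.563
tilt x-axis [0.0015, 0.0, -1.0]
1) drx total 0.0003  2) travel total down 0.0179 y -0.0019 z -0.0013
   (lateral in present axes: y -0.0019 z -0.0013 )
```

View pics/scene2.png

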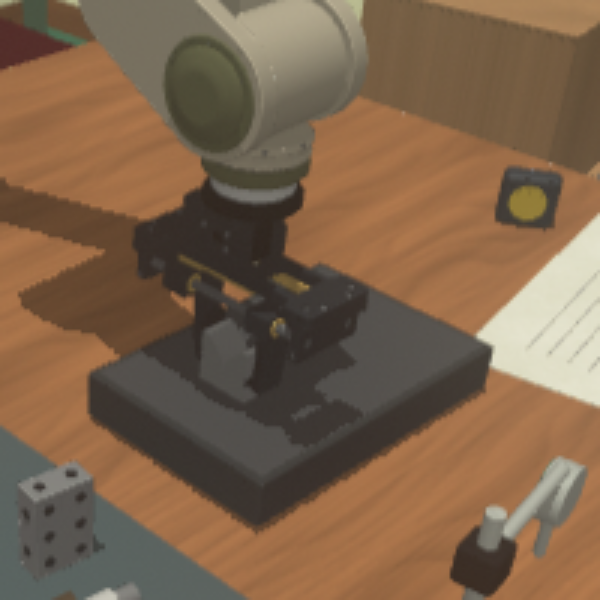

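The V-block is between the fingers just above the plate, at crop (230,355), upright. Lowering it slowly now.

Call:
{"fn": "servo_tool", "kwargs": {"plan": [{"travel":[0.005,0,0],"dr":[0,0,0],"gripper":0},{"travel":[0.005,0,0],"dr":[0,0,0],"gripper":0},{"travel":[0.004,0,0],"dr":[0,0,0],"gripper":0},{"travel":[0.0025,0,0],"dr":[0,0,0],"gripper":0},{"travel":[0,0,0],"dr":[0,0,0],"gripper":0},{"travel":[0,0,0],"dr":[0,0,0],"gripper":0}]}}

```text
t: 10.58
ee_pos: [0.5473, 0.135, 0.0598]
eef_rot: [[0.0, 0.041, 0.999], [0.0, 0.999, -0.041], [-1.0, 0.0, 0.0]]
contact_force: [-0.8, 0.0, -4.0]
width: 0.565
```

Call:
{"fn": "servo_tool", "kwargs": {"plan": [{"travel":[0.002,0,0],"dr":[0,0,0],"gripper":0},{"travel":[0,0,0],"dr":[0,0,0],"gripper":0}]}}

```text
t: 10.82
ee_pos: [0.5473, 0.135, 0.0597]
eef_rot: [[0.001, 0.041, 0.999], [-0.0, 0.999, -0.041], [-1.0, -0.0, 0.001]]
contact_force: [-3.4, -0.1, 6.0]
width: 0.566
```

```bash
python3 go.py .5472 .1341 .06 -2.4
```

```text
t 10.82 pos [0.5473, 0.135, 0.0597] psi -2.34 j [1.8, 34.0, 86.3, -0.0, 59.7, 4.2] F [-3.4, -0.1, 6.0] w 0.566
tilt x-axis [0.0006, -0.0, -1.0]
1) drx total 0.0004  2) travel total down -0.0006 y -0.0022 z -0.0002
   (lateral in present axes: y -0.0022 z -0.0002 )
```

Call:
{"fn": "servo_tool", "kwargs": {"plan": [{"travel":[-0.001,0,0],"dr":[0,0,0],"gripper":0.8},{"travel":[0,0,0],"dr":[0,0,0],"gripper":1},{"travel":[0,0,0],"dr":[0,0,0],"gripper":1},{"travel":[0,0,0],"dr":[0,0,0],"gripper":1},{"travel":[-0.02,0,0],"dr":[0,0,0],"gripper":1},{"travel":[-0.08,0,0],"dr":[0,0,0],"gripper":1},{"travel":[-0.1,0,0],"dr":[0,0,0],"gripper":1},{"travel":[-0.08,0,0],"dr":[-0.043,0,0],"gripper":1},{"travel":[-0.03,0,0],"dr":[-0.043,0,0],"gripper":1},{"travel":[0,0,0],"dr":[-0.043,0,0],"gripper":1},{"travel":[0,0,0],"dr":[-0.043,0,0],"gripper":1},{"travel":[0,0,0],"dr":[-0.043,0,0],"gripper":1},{"travel":[0,0,0],"dr":[-0.043,0,0],"gripper":1},{"travel":[0,0,0],"dr":[-0.044,0,0],"gripper":1},{"travel":[0,0,0],"dr":[0,0,0],"gripper":1}]}}

```text
t: 12.7
ee_pos: [0.5473, 0.135, 0.1838]
eef_rot: [[0.0, -0.787, 0.616], [0.0, 0.616, 0.787], [-1.0, -0.0, 0.0]]
contact_force: [0.2, -0.5, 0.4]
width: 0.999
```

```bash
python3 go.py .4418 -.0751 .12 52
```

```text
t 12.7 pos [0.5473, 0.135, 0.1838] psi 51.95 j [1.8, 25.7, 77.4, 0.0, 76.8, -50.1] F [0.2, -0.5, 0.4] w 0.999
tilt x-axis [0.0005, 0.0001, -1.0]
1) drx total -0.0003  2) travel total down 0.1596 y -0.1156 z -0.5763
   (lateral in present axes: y -0.1161 z -0.5762 )
```

Call:
{"fn": "servo_tool", "kwargs": {"plan": [{"travel":[0,-0.008,-0.04],"dr":[0,0,0],"gripper":1},{"travel":[0,-0.016,-0.08],"dr":[0,0,0],"gripper":1},{"travel":[0,-0.016,-0.08],"dr":[0,0,0],"gripper":1},{"travel":[0,-0.016,-0.08],"dr":[0,0,0],"gripper":1},{"travel":[0,-0.016,-0.08],"dr":[0,0,0],"gripper":1},{"travel":[0,-0.016,-0.08],"dr":[0,0,0],"gripper":1},{"travel":[0,-0.016,-0.08],"dr":[0,0,0],"gripper":1},{"travel":[0,-0.012,-0.056],"dr":[0,0,0],"gripper":1},{"travel":[0.08,0,0],"dr":[0,0,0],"gripper":1},{"travel":[0.1,0,0],"dr":[0,0,0],"gripper":1},{"travel":[0.08,0,0],"dr":[0,0,0],"gripper":1},{"travel":[0,0,0],"dr":[0,0,0],"gripper":1},{"travel":[0,0,0],"dr":[0,0,0],"gripper":1}]}}

```text
t: 14.32
ee_pos: [0.4424, -0.0756, 0.0805]
eef_rot: [[0.001, -0.788, 0.616], [-0.001, 0.616, 0.788], [-1.0, -0.002, 0.0]]
contact_force: [-0.0, 0.2, -0.7]
width: 0.996
```

```bash
python3 go.py .4418 -.0751 .0128 52; python3 - <<'E'
from workcell import manip
import cv2,numpy as np
from h import *
f=manip.grab_frame("scene");np.savez("scene3.npz",**f); cv2.imwrite("pics/scene3.png",cv2.resize(f["img"][80:320,160:480,::-1],None,fx=2.4,fy=2.4))
C=cloud(f); P=near(C,.547,.1344,.042,.056); p,r=fit(P,vsdf,[.547,.1344,.05,np.pi/2-.042]); print(len(P),p,np.degrees(p[3]),r)
E
```

```text
t 14.32 pos [0.4424, -0.0756, 0.0805] psi 51.96 j [-24.9, 23.4, 103.4, -0.0, 53.2, -76.8] F [-0.0, 0.2, -0.7] w 0.996
tilt x-axis [0.0014, -0.0007, -1.0]
1) drx total -0.0002  2) travel total down 0.1693 y 0.002 z 0.0001
   (lateral in present axes: y 0.002 z 0.0001 )
423 [0.54686162 0.13451362 0.05066171 1.53113095] 87.72734151242592 0.0011827605663453534
```

View pics/scene3.png

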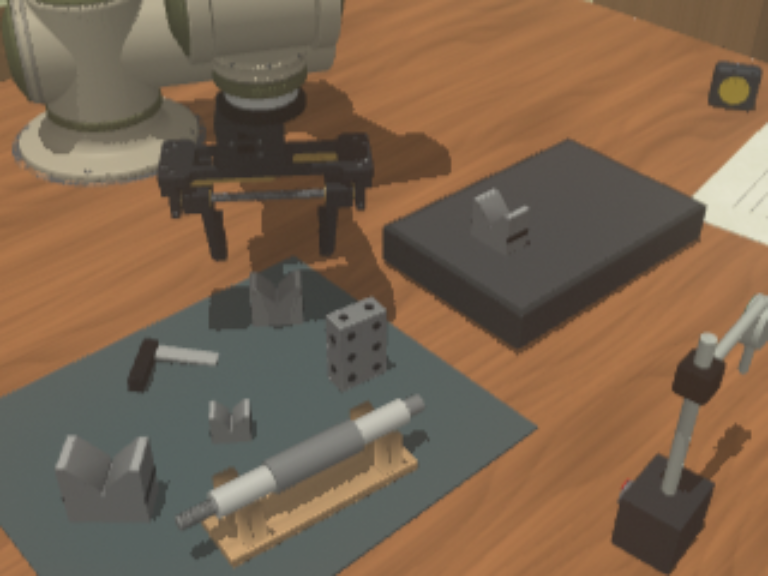

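V-block b stands upright on the plate at crop (500,225); the fit puts it at (0.547,0.1345) with yaw 87.7°. The gripper straddles V-block a at crop (275,290). Descending and gripping.

Call:
{"fn": "servo_tool", "kwargs": {"plan": [{"travel":[0.05,0.002,0],"dr":[0,0,0],"gripper":1},{"travel":[0.06,0,0],"dr":[0,0,0],"gripper":1},{"travel":[0.04,0,0],"dr":[0,0,0],"gripper":1},{"travel":[0.019,0,0],"dr":[0,0,0],"gripper":1},{"travel":[0,0,0],"dr":[0,0,0],"gripper":1},{"travel":[0,0,0],"dr":[0,0,0],"gripper":0},{"travel":[0,0,0],"dr":[0,0,0],"gripper":0},{"travel":[0,0,0],"dr":[0,0,0],"gripper":0},{"travel":[0,0,0],"dr":[0,0,0],"gripper":0},{"travel":[0,0,0],"dr":[0,0,0],"gripper":0},{"travel":[0,0,0],"dr":[0,0,0],"gripper":0}]}}

```text
t: 15.75
ee_pos: [0.4415, -0.0747, 0.0119]
eef_rot: [[0.0, -0.788, 0.615], [-0.0, 0.615, 0.788], [-1.0, -0.0, -0.0]]
contact_force: [-0.2, 0.6, 2.5]
width: 0.563
```

```bash
python3 go.py .4418 -.0751 .0128 52
```

```text
t 15.75 pos [0.4415, -0.0747, 0.0119] psi 52.02 j [-24.8, 30.7, 107.4, -0.0, 41.9, -76.8] F [-0.2, 0.6, 2.5] w 0.563
tilt x-axis [0.0001, -0.0001, -1.0]
1) drx total 0.0001  2) travel total down -0.0024 y -0.0012 z -0.0003
   (lateral in present axes: y -0.0012 z -0.0003 )
```

Call:
{"fn": "servo_tool", "kwargs": {"plan": [{"travel":[-0.02,0,0],"dr":[0,0,0],"gripper":0},{"travel":[-0.05,0,0],"dr":[0,0,0],"gripper":0},{"travel":[-0.08,0,0],"dr":[0,0,0],"gripper":0},{"travel":[-0.09,0,0],"dr":[0,0,0],"gripper":0},{"travel":[-0.09,0,0],"dr":[0.043,0,0],"gripper":0},{"travel":[-0.06,0,0],"dr":[0.043,0,0],"gripper":0},{"travel":[-0.03,0,0],"dr":[0.043,0,0],"gripper":0},{"travel":[0,0,0],"dr":[0.043,0,0],"gripper":0},{"travel":[0,0,0],"dr":[0.043,0,0],"gripper":0},{"travel":[0,0,0],"dr":[0.043,0,0],"gripper":0},{"travel":[0,0,0],"dr":[0.044,0,0],"gripper":0},{"travel":[0,0,0],"dr":[0,0,0],"gripper":0}]}}

```text
t: 17.25
ee_pos: [0.441, -0.0745, 0.1797]
eef_rot: [[-0.001, 0.04, 0.999], [0.0, 0.999, -0.04], [-1.0, 0.0, -0.001]]
contact_force: [0.9, -0.1, -4.1]
width: 0.563
```

```bash
python3 go.py .5527 .2628 .12 -2.4
```

```text
t 17.25 pos [0.441, -0.0745, 0.1797] psi -2.27 j [-24.8, 15.0, 95.4, 0.0, 69.6, -22.5] F [0.9, -0.1, -4.1] w 0.563
tilt x-axis [-0.0009, 0.0005, -1.0]
1) drx total 0.0007  2) travel total down 0.1492 y 0.8541 z 0.2436
   (lateral in present axes: y 0.8535 z 0.2456 )
```

Call:
{"fn": "servo_tool", "kwargs": {"plan": [{"travel":[0,0.04,0.011],"dr":[0.0007,0,0],"gripper":0},{"travel":[0,0.08,0.023],"dr":[0,0,0],"gripper":0},{"travel":[0,0.085,0.0243],"dr":[0,0,0],"gripper":0},{"travel":[0,0.085,0.0243],"dr":[0,0,0],"gripper":0},{"travel":[0,0.085,0.0243],"dr":[0,0,0],"gripper":0},{"travel":[0,0.085,0.0243],"dr":[0,0,0],"gripper":0},{"travel":[0,0.085,0.0243],"dr":[0,0,0],"gripper":0},{"travel":[0,0.085,0.0243],"dr":[0,0,0],"gripper":0},{"travel":[0,0.085,0.0243],"dr":[0,0,0],"gripper":0},{"travel":[0,0.085,0.0243],"dr":[0,0,0],"gripper":0},{"travel":[0,0.04,0.011],"dr":[0,0,0],"gripper":0},{"travel":[0,0.014,0.004],"dr":[0,0,0],"gripper":0},{"travel":[0.05,0,0],"dr":[0,0,0],"gripper":0},{"travel":[0.08,0,0],"dr":[0,0,0],"gripper":0},{"travel":[0.08,0,0],"dr":[0,0,0],"gripper":0},{"travel":[0.05,0,0],"dr":[0,0,0],"gripper":0},{"travel":[0.02,0,0],"dr":[0,0,0],"gripper":0},{"travel":[0,0,0],"dr":[0,0,0],"gripper":0},{"travel":[0,0,0],"dr":[0,0,0],"gripper":0}]}}

```text
t: 19.62
ee_pos: [0.5539, 0.2623, 0.0688]
eef_rot: [[0.002, 0.043, 0.999], [0.0, 0.999, -0.043], [-1.0, 0.0, 0.002]]
contact_force: [-0.6, -0.0, -4.7]
width: 0.565
```

```bash
python3 go.py .5527 .2628 .059 -2.4
```

```text
t 19.62 pos [0.5539, 0.2623, 0.0688] psi -2.47 j [14.3, 37.2, 77.3, -0.0, 65.4, 16.8] F [-0.6, -0.0, -4.7] w 0.565
tilt x-axis [0.0017, 0.0004, -1.0]
1) drx total -0.0004  2) travel total down 0.0245 y 0.001 z -0.003
   (lateral in present axes: y 0.001 z -0.003 )
```

Call:
{"fn": "servo_tool", "kwargs": {"plan": [{"travel":[0.005,0.001,-0.002],"dr":[0,0,0],"gripper":0},{"travel":[0.005,0,0],"dr":[0,0,0],"gripper":0},{"travel":[0.005,0,0],"dr":[0,0,0],"gripper":0},{"travel":[0.003,0,0],"dr":[0,0,0],"gripper":0},{"travel":[0.001,0,0],"dr":[0,0,0],"gripper":0},{"travel":[0,0,0],"dr":[0,0,0],"gripper":0},{"travel":[0,0,0],"dr":[0,0,0],"gripper":0}]}}

```text
t: 20.5
ee_pos: [0.5526, 0.2629, 0.0602]
eef_rot: [[0.0, 0.043, 0.999], [0.0, 0.999, -0.043], [-1.0, 0.0, 0.0]]
contact_force: [0.7, -1.3, -4.9]
width: 0.563
```

Call:
{"fn": "servo_tool", "kwargs": {"plan": [{"travel":[0.0015,0,0],"dr":[0,0,0],"gripper":0},{"travel":[0.0015,0,0],"dr":[0,0,0],"gripper":0},{"travel":[0.0008,0,0],"dr":[0,0,0],"gripper":0},{"travel":[0,0,0],"dr":[0,0,0],"gripper":0}]}}

```text
t: 21.0
ee_pos: [0.5526, 0.2629, 0.0589]
eef_rot: [[0.0, 0.043, 0.999], [0.0, 0.999, -0.043], [-1.0, 0.0, 0.0]]
contact_force: [-1.5, -1.0, -1.1]
width: 0.565
```

Call:
{"fn": "servo_tool", "kwargs": {"plan": [{"travel":[0.0003,0,0],"dr":[0,0,0],"gripper":0},{"travel":[0,0,0],"dr":[0,0,0],"gripper":0.8},{"travel":[0,0,0],"dr":[0,0,0],"gripper":1},{"travel":[0,0,0],"dr":[0,0,0],"gripper":1},{"travel":[0,0,0],"dr":[0,0,0],"gripper":1},{"travel":[-0.02,0,0],"dr":[0,0,0],"gripper":1},{"travel":[-0.08,0,0],"dr":[0,0,0],"gripper":1},{"travel":[-0.1,0,0],"dr":[0,0,0],"gripper":1},{"travel":[-0.08,0,0],"dr":[0,0,0],"gripper":1},{"travel":[-0.02,0,0],"dr":[0.031,0,0],"gripper":1},{"travel":[0,0,0],"dr":[0,0,0],"gripper":1}]}}

```text
t: 22.38
ee_pos: [0.5528, 0.2629, 0.1796]
eef_rot: [[0.002, 0.139, 0.99], [0.0, 0.99, -0.139], [-1.0, 0.001, 0.002]]
contact_force: [-0.2, -0.2, -1.1]
width: 1.001
```

```bash
python3 go.py .644 -.197 .12 -8; python3 - <<'E'
from workcell import manip
import cv2,numpy as np
from h import *
f=manip.grab_frame("scene");np.savez("scene4.npz",**f); cv2.imwrite("pics/scene4.png",cv2.resize(f["img"][100:300,260:500,::-1],None,fx=3,fy=3))
C=cloud(f)
for x,y in((.5473,.1344),(.5526,.2624)):
    P=near(C,x,y,.042,.056); p,r=fit(P,vsdf,[x,y,.05,np.pi/2-.042]); print(len(P),p,np.degrees(p[3]),r)
E
```

```text
t 22.38 pos [0.5528, 0.2629, 0.1796] psi -8.0 j [14.4, 30.5, 69.6, 0.0, 79.8, 22.4] F [-0.2, -0.2, -1.1] w 1.001
tilt x-axis [0.0019, 0.0005, -1.0]
1) drx total 0.0  2) travel total down 0.1491 y -1.1069 z 0.3858
   (lateral in present axes: y -1.1069 z 0.3858 )
427 [0.54703369 0.13448614 0.05085695 1.52458898] 87.3525138901473 0.0012384890253021683
381 [0.55221774 0.26254961 0.0507609  1.5244991 ] 87.34736414782417 0.0012172133557899105
```

View pics/scene4.png

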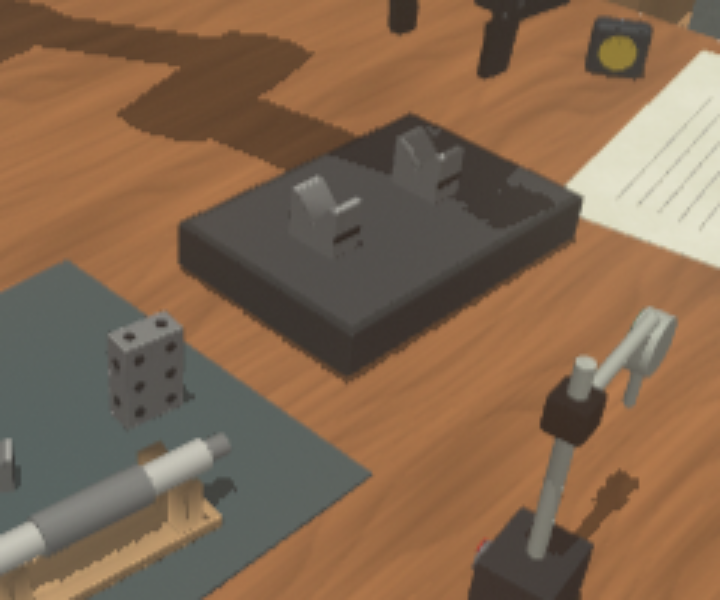

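```bash
python3 - <<'E'
from h import *
for n in("top0","scene4"):
    C=cloud(dict(np.load(n+".npz"))); m=(C[...,0]>.70)&(C[...,0]<1)&(abs(C[...,1])<.2)&(C[...,2]>.03); P=C[m]; print(n,P.min(0),P.max(0))
E
```

```text
top0 [ 0.82365185 -0.06011329  0.03059105] [0.88809661 0.10163944 0.20999433]
scene4 [ 0.82863741 -0.0618409   0.03008803] [0.89051112 0.10200198 0.2071627 ]
```

Call:
{"fn": "servo_tool", "kwargs": {"plan": [{"travel":[0,-0.04,0.014],"dr":[0,0,0],"gripper":1},{"travel":[0,-0.08,0.028],"dr":[0,0,0],"gripper":1},{"travel":[0,-0.094,0.0328],"dr":[0,0,0],"gripper":1},{"travel":[0,-0.094,0.0328],"dr":[0,0,0],"gripper":1},{"travel":[0,-0.094,0.0328],"dr":[0,0,0],"gripper":1},{"travel":[0,-0.094,0.0328],"dr":[0,0,0],"gripper":1},{"travel":[0,-0.094,0.0328],"dr":[0,0,0],"gripper":1},{"travel":[0,-0.094,0.0328],"dr":[0,0,0],"gripper":1},{"travel":[0,-0.094,0.0328],"dr":[0,0,0],"gripper":1},{"travel":[0,-0.094,0.0328],"dr":[0,0,0],"gripper":1},{"travel":[0,-0.094,0.0328],"dr":[0,0,0],"gripper":1},{"travel":[0,-0.094,0.0328],"dr":[0,0,0],"gripper":1},{"travel":[0,-0.035,0.012],"dr":[0,0,0],"gripper":1},{"travel":[0,-0.012,0.004],"dr":[0,0,0],"gripper":1},{"travel":[0.06,0,0],"dr":[0,0,0],"gripper":1},{"travel":[0.08,0,0],"dr":[0,0,0],"gripper":1},{"travel":[0.06,0,0],"dr":[0,0,0],"gripper":1},{"travel":[0,0,0],"dr":[0,0,0],"gripper":1},{"travel":[0,0,0],"dr":[0,0,0],"gripper":1}]}}

```text
t: 24.8
ee_pos: [0.644, -0.1967, 0.0998]
eef_rot: [[0.002, 0.139, 0.99], [-0.001, 0.99, -0.139], [-1.0, -0.0, 0.002]]
contact_force: [-0.3, -0.3, 0.5]
width: 0.994
```

```bash
python3 go.py .644 -.197 .0285 -8; python3 - <<'E'
from workcell import manip
import cv2,numpy as np
from h import *
f=manip.grab_frame("scene");np.savez("scene5.npz",**f); cv2.imwrite("pics/scene5.png",cv2.resize(f["img"][150:350,190:430,::-1],None,fx=3,fy=3))
E
```

```text
t 24.8 pos [0.644, -0.1967, 0.0998] psi -7.99 j [-27.0, 40.6, 64.1, 0.0, 75.3, -19.0] F [-0.3, -0.3, 0.5] w 0.994
tilt x-axis [0.0015, -0.0007, -1.0]
1) drx total 0.0001  2) travel total down 0.1783 y -0.0006 z 0.0001
   (lateral in present axes: y -0.0006 z 0.0001 )
```

View pics/scene5.png

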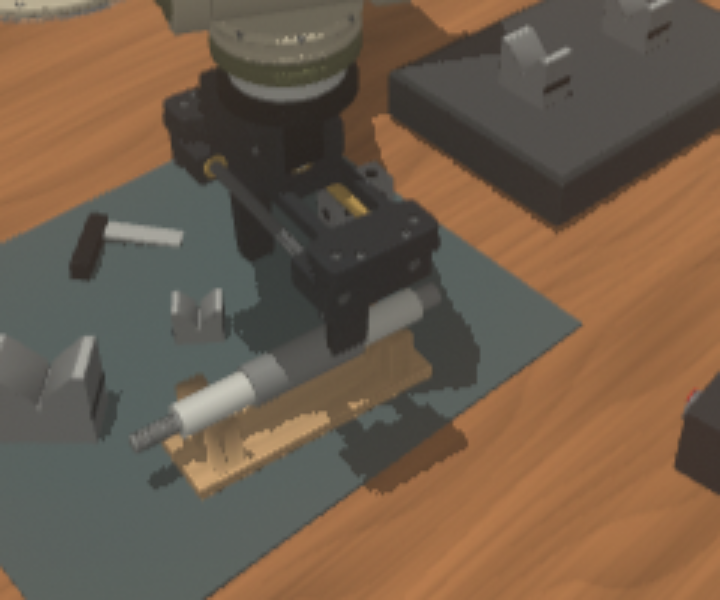

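The fingers straddle the shaft's thick part; the near finger is at crop (347,325). The shaft's middle is around (300,350), with no obstruction. Descending and gripping.

Call:
{"fn": "servo_tool", "kwargs": {"plan": [{"travel":[0.04,0,0],"dr":[0,0,0],"gripper":1},{"travel":[0.06,0,0],"dr":[0,0,0],"gripper":1},{"travel":[0.05,0,0],"dr":[0,0,0],"gripper":1},{"travel":[0.027,0,0],"dr":[0,0,0],"gripper":1},{"travel":[0,0,0],"dr":[0,0,0],"gripper":1},{"travel":[0,0,0],"dr":[0,0,0],"gripper":1}]}}

```text
t: 25.6
ee_pos: [0.6439, -0.1974, 0.0285]
eef_rot: [[0.001, 0.14, 0.99], [-0.001, 0.99, -0.14], [-1.0, -0.0, 0.001]]
contact_force: [-0.1, -0.3, 1.2]
width: 0.995
```

```bash
python3 go.py .644 -.197 .0285 -8
```

```text
t 25.6 pos [0.6439, -0.1974, 0.0285] psi -8.05 j [-27.1, 45.0, 67.9, -0.0, 67.0, -19.0] F [-0.1, -0.3, 1.2] w 0.995
tilt x-axis [0.0012, -0.0006, -1.0]
1) drx total -0.0003  2) travel total down -0.0001 y 0.001 z 0.0001
   (lateral in present axes: y 0.001 z 0.0001 )
```

Call:
{"fn": "servo_tool", "kwargs": {"plan": [{"travel":[0,0,0],"dr":[0,0,0],"gripper":0},{"travel":[0,0,0],"dr":[0,0,0],"gripper":0},{"travel":[0,0,0],"dr":[0,0,0],"gripper":0},{"travel":[0,0,0],"dr":[0,0,0],"gripper":0},{"travel":[0,0,0],"dr":[0,0,0],"gripper":0},{"travel":[0,0,0],"dr":[0,0,0],"gripper":0},{"travel":[0,0,0],"dr":[0,0,0],"gripper":0},{"travel":[0,0,0],"dr":[0,0,0],"gripper":0},{"travel":[0,0,0],"dr":[0,0,0],"gripper":0}]}}

```text
t: 26.72
ee_pos: [0.6448, -0.1974, 0.0281]
eef_rot: [[0.004, 0.14, 0.99], [-0.001, 0.99, -0.14], [-1.0, -0.001, 0.004]]
contact_force: [6.0, -0.7, -1.7]
width: 0.302
```

```bash
python3 go.py .644 -.197 .0285 -8
```

```text
t 26.73 pos [0.6448, -0.1974, 0.0281] psi -8.04 j [-27.1, 45.0, 67.9, 0.0, 66.9, -19.0] F [6.0, -0.7, -1.7] w 0.302
tilt x-axis [0.0035, -0.001, -1.0]
1) drx total -0.0002  2) travel total down -0.001 y 0.0008 z -0.0022
   (lateral in present axes: y 0.0008 z -0.0022 )
```

Call:
{"fn": "servo_tool", "kwargs": {"plan": [{"travel":[-0.01,0,0.002],"dr":[0,0,0],"gripper":0},{"travel":[-0.02,0,0],"dr":[0,0,0],"gripper":0},{"travel":[-0.03,0,0],"dr":[0,0,0],"gripper":0},{"travel":[0,0,0],"dr":[0,0,0],"gripper":0},{"travel":[0,0,0],"dr":[0,0,0],"gripper":0}]}}

```text
t: 27.35
ee_pos: [0.6441, -0.1972, 0.0516]
eef_rot: [[-0.0, 0.14, 0.99], [0.0, 0.99, -0.14], [-1.0, 0.0, -0.0]]
contact_force: [0.1, 0.6, -8.2]
width: 0.297
```

```bash
python3 go.py .55 .1985 .19 -2.4; python3 - <<'E'
from workcell import manip
import cv2,numpy as np
from h import *
s=manip.state();print(s["moment"])
f=manip.grab_frame("scene");np.savez("scene6.npz",**f); cv2.imwrite("pics/scene6.png",cv2.resize(f["img"][150:350,190:430,::-1],None,fx=3,fy=3))
E
```

```text
t 27.35 pos [0.6441, -0.1972, 0.0516] psi -8.04 j [-27.1, 43.5, 66.7, -0.0, 69.8, -19.0] F [0.1, 0.6, -8.2] w 0.297
tilt x-axis [-0.0004, 0.0002, -1.0]
1) drx total -0.0314  2) travel total down -0.346 y 0.9786 z -0.2765
   (lateral in present axes: y 0.9466 z -0.3714 )
[-0.02087141 -0.0707029   0.02721543]
```

View pics/scene6.png

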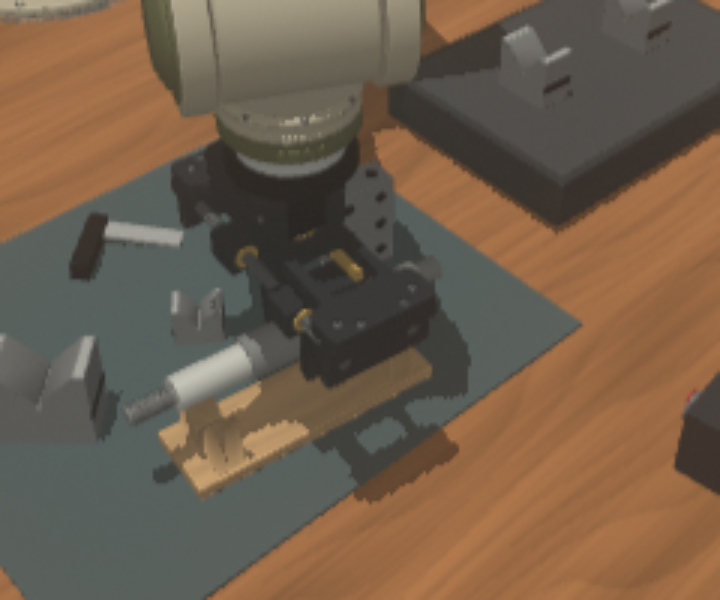

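Call:
{"fn": "servo_tool", "kwargs": {"plan": [{"travel":[-0.04,0,0],"dr":[0,0,0],"gripper":0},{"travel":[-0.07,0,0],"dr":[0,0,0],"gripper":0},{"travel":[-0.08,0,0],"dr":[0,0,0],"gripper":0},{"travel":[-0.08,0,0],"dr":[0,0,0],"gripper":0},{"travel":[-0.06,0,0],"dr":[-0.015,0,0],"gripper":0},{"travel":[-0.03,0,0],"dr":[-0.0164,0,0],"gripper":0},{"travel":[0,0,0],"dr":[0,0,0],"gripper":0},{"travel":[0,0,0],"dr":[0,0,0],"gripper":0}]}}

```text
t: 28.4
ee_pos: [0.644, -0.1971, 0.1952]
eef_rot: [[-0.001, 0.043, 0.999], [0.001, 0.999, -0.043], [-1.0, 0.0, -0.001]]
contact_force: [-0.0, -0.1, -7.3]
width: 0.299
```

```bash
python3 go.py .55 .1985 .19 -2.4; cat >> h.py <<'E'
def fitshaft(P,p0,iters=3):
    # p: x,y,z,yaw,pitch (up at +x end)
    def L(p,P):
        c,s=np.cos(p[3]),np.sin(p[3]);ct,st=np.cos(p[4]),np.sin(p[4])
        ex=np.array([c*ct,s*ct,st]);ey=np.array([-s,c,0]);ez=np.cross(ex,ey)
        return (P-p[:3])@np.stack([ex,ey,ez],1)
    p=np.array(p0,float)
    for it in range(iters):
        d=np.abs(ssdf(L(p,P)));Q=P[d<(.02,.008,.004)[min(it,2)]]
        # drop gripper region
        u=L(p,Q)[:,0]; Q=Q[np.abs(u)>(.042 if it else 0.042)]
        r=least_squares(lambda q:ssdf(L(q,Q)),p,loss="soft_l1",f_scale=.0015,x_scale=[.01,.01,.01,.1,.1]);p=r.x
    e=ssdf(L(p,Q));u=L(p,Q)[:,0]
    return p,np.sqrt(np.mean(e**2)),len(Q),(u.min(),u.max())
E
python3 - <<'E'
from workcell import manip
import cv2,numpy as np
from h import *
s=manip.state();x,y,z=s["ee_pos"]
for n in("scene","top"):
    f=manip.grab_frame(n);np.savez(n+"7.npz",**f)
    cv2.imwrite(f"pics/{n}7.png",f["img"][:,:,::-1])
    C=cloud(f);P=near(C,x,y,.14,z-.03,z+.06)
    p,r,k,u=fitshaft(P,[x,y,z+.019,np.deg2rad(87.6),0]); print(n,p[:3],np.degrees(p[3:]),r,k,u)
E
```

```text
t 28.4 pos [0.644, -0.1971, 0.1952] psi -2.45 j [-27.1, 36.2, 56.2, -0.0, 87.6, -24.6] F [-0.0, -0.1, -7.3] w 0.299
tilt x-axis [-0.001, 0.0005, -1.0]
1) drx total -0.0003  2) travel total down 0.0131 y 0.9784 z -0.2762
   (lateral in present axes: y 0.9782 z -0.2771 )
scene [ 0.64366336 -0.19691107  0.2143456 ] [87.74640651  0.11089761] 0.0007945899564022569 579 (np.float64(-0.11821152648458426), np.float64(-0.04210197044554258))
top [ 0.64225841 -0.1986727   0.2141892 ] [87.12803812  0.19622792] 0.0016068602507572792 140 (np.float64(-0.11628517677352294), np.float64(0.10625403278932986))
```

View pics/scene7.png

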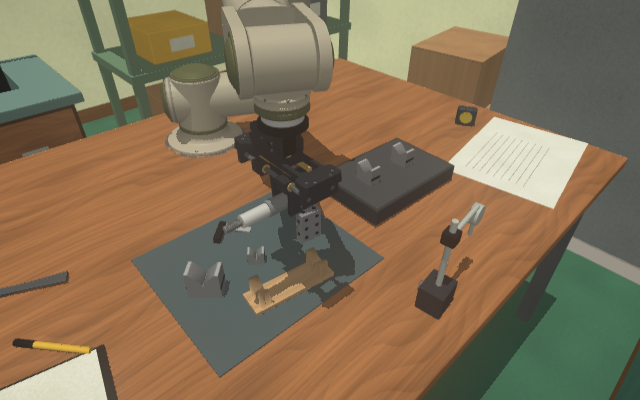

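Call:
{"fn": "servo_tool", "kwargs": {"plan": [{"travel":[0,0.04,-0.011],"dr":[0,0,0],"gripper":0},{"travel":[0,0.08,-0.0226],"dr":[0,0,0],"gripper":0},{"travel":[0,0.09,-0.0255],"dr":[0,0,0],"gripper":0},{"travel":[0,0.09,-0.0255],"dr":[0,0,0],"gripper":0},{"travel":[0,0.09,-0.0255],"dr":[0,0,0],"gripper":0},{"travel":[0,0.09,-0.0255],"dr":[0,0,0],"gripper":0},{"travel":[0,0.09,-0.0255],"dr":[0,0,0],"gripper":0},{"travel":[0,0.09,-0.0255],"dr":[0,0,0],"gripper":0},{"travel":[0,0.09,-0.0255],"dr":[0,0,0],"gripper":0},{"travel":[0,0.09,-0.0255],"dr":[0,0,0],"gripper":0},{"travel":[0,0.09,-0.0255],"dr":[0,0,0],"gripper":0},{"travel":[0,0.035,-0.01],"dr":[0,0,0],"gripper":0},{"travel":[0,0.013,-0.0035],"dr":[0,0,0],"gripper":0},{"travel":[0.05,0,0],"dr":[0,0,0],"gripper":0},{"travel":[0.08,0,0],"dr":[0,0,0],"gripper":0},{"travel":[0.07,0,0],"dr":[0,0,0],"gripper":0},{"travel":[0.03,0,0],"dr":[0,0,0],"gripper":0},{"travel":[0,0,0],"dr":[0,0,0],"gripper":0},{"travel":[0,0,0],"dr":[0,0,0],"gripper":0}]}}

```text
t: 30.88
ee_pos: [0.5508, 0.1981, 0.1049]
eef_rot: [[0.002, 0.042, 0.999], [0.0, 0.999, -0.042], [-1.0, 0.0, 0.002]]
contact_force: [-0.6, -0.7, -7.2]
width: 0.302
```

```bash
python3 go.py .55 .1985 .0737 -2.4;python3 - <<'E'
from workcell import manip
import cv2,numpy as np
from h import *
s=manip.state();x,y,z=s["ee_pos"]
for n in("scene","top"):
    f=manip.grab_frame(n);np.savez(n+"8.npz",**f)
    cv2.imwrite(f"pics/{n}8.png",cv2.resize(f["img"][80:260,270:510,::-1] if n=="scene" else f["img"][120:260,170:340,::-1],None,fx=3,fy=3))
    C=cloud(f);P=near(C,x,y,.14,z-.03,z+.06)
    p,r,k,u=fitshaft(P,[x,y,z+.019,np.deg2rad(87.6),0]); print(n,p[:3],np.degrees(p[3:]),r,k,u)
E
```

```text
t 30.88 pos [0.5508, 0.1981, 0.1049] psi -2.41 j [8.2, 32.4, 80.0, -0.0, 67.5, 10.6] F [-0.6, -0.7, -7.2] w 0.302
tilt x-axis [0.0022, 0.0003, -1.0]
1) drx total -0.0  2) travel total down 0.0781 y 0.001 z -0.0021
   (lateral in present axes: y 0.001 z -0.0021 )
scene [0.55069643 0.19857373 0.12393341] [87.641605   -0.12048395] 0.0009656670253797667 252 (np.float64(-0.12017734866788826), np.float64(0.07177956701508059))
top [0.55022458 0.19764591 0.1238767 ] [86.7824126   0.18816866] 0.001572337713485428 212 (np.float64(-0.11655259347176515), np.float64(0.07562542567938244))
```

View pics/scene8.png

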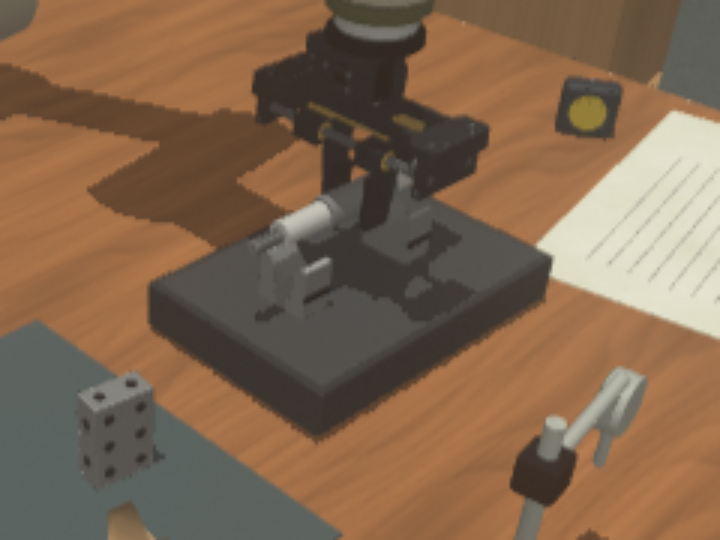

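The shaft hangs level over both Vs at crop (300,225) and (400,215), aligned with them. Lowering it.

Call:
{"fn": "servo_tool", "kwargs": {"plan": [{"travel":[0.015,0.001,-0.002],"dr":[0,0,0],"gripper":0},{"travel":[0.02,0,0],"dr":[0,0,0],"gripper":0},{"travel":[0.018,0,0],"dr":[0,0,0],"gripper":0},{"travel":[0.01,0,0],"dr":[0,0,0],"gripper":0},{"travel":[0.005,0,0],"dr":[0,0,0],"gripper":0},{"travel":[0.002,0,0],"dr":[0,0,0],"gripper":0},{"travel":[0,0,0],"dr":[0,0,0],"gripper":0},{"travel":[0,0,0],"dr":[0,0,0],"gripper":0}]}}

```text
t: 31.98
ee_pos: [0.5494, 0.1986, 0.0759]
eef_rot: [[0.0, 0.042, 0.999], [0.0, 0.999, -0.042], [-1.0, 0.0, 0.0]]
contact_force: [0.1, 0.1, -7.4]
width: 0.3
```

Call:
{"fn": "servo_tool", "kwargs": {"plan": [{"travel":[0.0015,0,0],"dr":[0,0,0],"gripper":0},{"travel":[0.0015,0,0],"dr":[0,0,0],"gripper":0},{"travel":[0,0,0],"dr":[0,0,0],"gripper":0}]}}

```text
t: 32.35
ee_pos: [0.5494, 0.1986, 0.0745]
eef_rot: [[0.0, 0.042, 0.999], [0.0, 0.999, -0.042], [-1.0, 0.0, 0.0]]
contact_force: [-1.2, 0.3, -7.3]
width: 0.298
```

Call:
{"fn": "servo_tool", "kwargs": {"plan": [{"travel":[0.001,0,0],"dr":[0,0,0],"gripper":0},{"travel":[0.001,0,0],"dr":[0,0,0],"gripper":0},{"travel":[0,0,0],"dr":[0,0,0],"gripper":0}]}}

```text
t: 32.72
ee_pos: [0.5498, 0.1986, 0.0741]
eef_rot: [[0.001, 0.042, 0.999], [0.0, 0.999, -0.042], [-1.0, 0.0, 0.001]]
contact_force: [1.0, 0.1, -1.5]
width: 0.302
```

Call:
{"fn": "servo_tool", "kwargs": {"plan": [{"travel":[0.0008,0,0],"dr":[0,0,0],"gripper":0},{"travel":[0,0,0],"dr":[0,0,0],"gripper":0}]}}

```text
t: 32.98
ee_pos: [0.5499, 0.1986, 0.0739]
eef_rot: [[0.002, 0.042, 0.999], [0.0, 0.999, -0.042], [-1.0, 0.0, 0.002]]
contact_force: [2.1, 0.4, 0.8]
width: 0.298
```

```bash
python3 go.py .55 .1985 .19 -2.4;python3 - <<'E'
from workcell import manip
from h import *
s=manip.state();x,y,z=s["ee_pos"]
for n in("scene","top"):
    f=manip.grab_frame(n)
    C=cloud(f);P=near(C,x,y,.14,z-.03,z+.06)
    p,r,k,u=fitshaft(P,[x,y,z+.019,np.deg2rad(87.6),0]); print(n,p[:3],np.degrees(p[3:]),r,k,u)
E
```

```text
t 32.98 pos [0.5499, 0.1986, 0.0739] psi -2.4 j [8.3, 34.5, 82.0, -0.0, 63.4, 10.7] F [2.1, 0.4, 0.8] w 0.298
tilt x-axis [0.0017, 0.0002, -1.0]
1) drx total 0.0  2) travel total down -0.2901 y -0.0003 z 0.0003
   (lateral in present axes: y -0.0003 z 0.0003 )
scene [0.55813495 0.1970261  0.08152149] [82.30600947 -8.01014097] 0.001898332179725141 286 (np.float64(-0.11928987298227293), np.float64(0.0819460985967113))
top [0.5481615  0.1783203  0.09343775] [88.07237083  1.31773382] 0.0020566380006533194 128 (np.float64(-0.09773649206671303), np.float64(-0.04258595133962967))
```

Call:
{"fn": "servo_tool", "kwargs": {"plan": [{"travel":[0,0,0],"dr":[0,0,0],"gripper":0.4},{"travel":[0,0,0],"dr":[0,0,0],"gripper":0.5},{"travel":[0,0,0],"dr":[0,0,0],"gripper":0.8},{"travel":[0,0,0],"dr":[0,0,0],"gripper":0.8},{"travel":[0,0,0],"dr":[0,0,0],"gripper":0.8},{"travel":[-0.01,0,0],"dr":[0,0,0],"gripper":0.8},{"travel":[-0.05,0,0],"dr":[0,0,0],"gripper":1},{"travel":[-0.1,0,0],"dr":[0,0,0],"gripper":1},{"travel":[-0.1,0,0],"dr":[0,0,0],"gripper":1},{"travel":[-0.06,0,0],"dr":[0,0,0],"gripper":1},{"travel":[0,0,0],"dr":[0,0,0],"gripper":1}]}}

```text
t: 34.45
ee_pos: [0.5499, 0.1987, 0.2031]
eef_rot: [[0.004, 0.042, 0.999], [0.001, 0.999, -0.042], [-1.0, 0.001, 0.004]]
contact_force: [0.5, 0.1, 0.4]
width: 1.0
```

```bash
python3 go.py .561 -.0755 .19 81.1;python3 - <<'E'
from workcell import manip
import cv2
from h import *
V=lambda P,x,y,z,a:vsdf(loc(P,x,y,z,a))
for n in("scene","top"):
    f=manip.grab_frame(n);np.savez(n+"9.npz",**f)
    cv2.imwrite(f"pics/{n}9.png",cv2.resize(f["img"][80:260,270:510,::-1] if n=="scene" else f["img"][120:260,170:340,::-1],None,fx=3,fy=3))
    C=cloud(f);P=near(C,.55,.1985,.14,.056,.12)
    def res(p,P):
        # shaft x,y,z,yaw,pitch ; a x,y,yaw ; b x,y,yaw
        c,s=np.cos(p[3]),np.sin(p[3]);ct,st=np.cos(p[4]),np.sin(p[4])
        ex=np.array([c*ct,s*ct,st]);ey=np.array([-s,c,0]);ez=np.cross(ex,ey)
        d=[ssdf((P-p[:3])@np.stack([ex,ey,ez],1)),V(P,p[5],p[6],.0505,p[7]),V(P,p[8],p[9],.0505,p[10])]
        return np.min(d,axis=0)
    p=np.array([.55,.1985,.0926,1.529,0,.5526,.2624,1.529,.5473,.1344,1.529])
    for it in range(3):
        Q=P[abs(res(p,P))<.006]; p=least_squares(res,p,args=(Q,),loss="soft_l1",f_scale=.0015).x
    print(n,len(P),len(Q),"shaft",np.round(p[:3],4),np.degrees(p[3:5]).round(2),"a",np.round(p[5:7],4),np.degrees(p[7]).round(2),"b",np.round(p[8:10],4),np.degrees(p[10]).round(2),np.sqrt(np.mean(res(p,Q)**2)))
    e=np.array([np.cos(p[3]),np.sin(p[3])]); print("a along shaft",(p[5:7]-p[:2])@e,"b",(p[8:10]-p[:2])@e)
E
```

```text
t 34.45 pos [0.5499, 0.1987, 0.2031] psi -2.39 j [8.3, 26.7, 72.3, 0.0, 80.8, 10.7] F [0.5, 0.1, 0.4] w 1.0
tilt x-axis [0.0038, 0.0006, -1.0]
1) drx total -0.4638  2) travel total down 0.0327 y -0.1335 z -0.673
   (lateral in present axes: y -0.6838 z 0.0564 )
scene 1168 1168 shaft [0.5496 0.1987 0.0932] [87.77 -0.14] a [0.5523 0.2626] 87.14 b [0.547  0.1347] 87.68 0.0010838929358626675
a along shaft 0.0639297943426192 b -0.06407887809811416
top 481 438 shaft [0.5488 0.1999 0.0926] [86.99 -0.31] a [  43.6563 -156.1827] 174.18 b [0.5457 0.1335] 87.47 0.0017023401061145914
a along shaft -153.90336021438745 b -0.066463543806155
```

View pics/scene9.png

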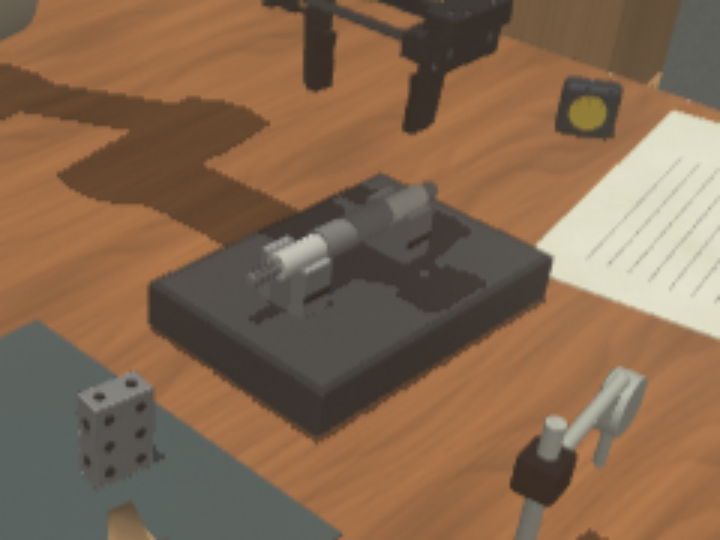

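Call:
{"fn": "servo_tool", "kwargs": {"plan": [{"travel":[0,0,0],"dr":[-0.0464,0,0],"gripper":1},{"travel":[0,0,0],"dr":[-0.0464,0,0],"gripper":1},{"travel":[0,0,0],"dr":[-0.0464,0,0],"gripper":1},{"travel":[0,0,0],"dr":[-0.0464,0,0],"gripper":1},{"travel":[0,0,0],"dr":[-0.0464,0,0],"gripper":1},{"travel":[0,0,0],"dr":[-0.0464,0,0],"gripper":1},{"travel":[0,0,0],"dr":[-0.0464,0,0],"gripper":1},{"travel":[0,0,0],"dr":[-0.0464,0,0],"gripper":1},{"travel":[0,0,0],"dr":[-0.0464,0,0],"gripper":1},{"travel":[0,0,0],"dr":[-0.0464,0,0],"gripper":1},{"travel":[0,-0.008,-0.04],"dr":[0,0,0],"gripper":1},{"travel":[0,-0.018,-0.09],"dr":[0,0,0],"gripper":1},{"travel":[0,-0.018,-0.09],"dr":[0,0,0],"gripper":1},{"travel":[0,-0.018,-0.09],"dr":[0,0,0],"gripper":1},{"travel":[0,-0.018,-0.09],"dr":[0,0,0],"gripper":1},{"travel":[0,-0.018,-0.09],"dr":[0,0,0],"gripper":1},{"travel":[0,-0.018,-0.09],"dr":[0,0,0],"gripper":1},{"travel":[0,-0.013,-0.07],"dr":[0,0,0],"gripper":1},{"travel":[0,-0.004,-0.023],"dr":[0,0,0],"gripper":1},{"travel":[0,0,0],"dr":[0,0,0],"gripper":1}]}}

```text
t: 37.05
ee_pos: [0.56, -0.0758, 0.2009]
eef_rot: [[-0.001, -0.988, 0.156], [0.0, 0.156, 0.988], [-1.0, 0.001, 0.0]]
contact_force: [0.6, -0.5, 0.8]
width: 0.999
```

```bash
python3 go.py .561 -.0755 .11 81.1
```

```text
t 37.05 pos [0.56, -0.0758, 0.2009] psi 81.0 j [-19.7, 25.0, 75.6, 0.0, 79.5, -100.7] F [0.6, -0.5, 0.8] w 0.999
tilt x-axis [-0.0009, 0.0005, -1.0]
1) drx total -0.0006  2) travel total down 0.2273 y -0.0023 z 0.0012
   (lateral in present axes: y -0.0023 z 0.0012 )
```

Call:
{"fn": "servo_tool", "kwargs": {"plan": [{"travel":[0.05,-0.002,0.001],"dr":[-0.0006,0,0],"gripper":1},{"travel":[0.09,0,0],"dr":[0,0,0],"gripper":1},{"travel":[0.07,0,0],"dr":[0,0,0],"gripper":1},{"travel":[0.04,0,0],"dr":[0,0,0],"gripper":1},{"travel":[0,0,0],"dr":[0,0,0],"gripper":1},{"travel":[0,0,0],"dr":[0,0,0],"gripper":1}]}}

```text
t: 37.8
ee_pos: [0.5616, -0.0748, 0.1022]
eef_rot: [[0.001, -0.988, 0.152], [-0.0, 0.152, 0.988], [-1.0, -0.001, -0.0]]
contact_force: [-0.0, -0.2, 0.3]
width: 1.0
```

```bash
python3 go.py .561 -.0755 .036 81.1; python3 - <<'E'
from workcell import manip
import cv2
f=manip.grab_frame("scene"); cv2.imwrite("pics/scene10.png",cv2.resize(f["img"][80:280,230:470,::-1],None,fx=3,fy=3))
E
```

```text
t 37.8 pos [0.5616, -0.0748, 0.1022] psi 81.26 j [-19.6, 31.0, 83.3, 0.0, 65.6, -100.8] F [-0.0, -0.2, 0.3] w 1.0
tilt x-axis [0.0012, -0.0003, -1.0]
1) drx total 0.0009  2) travel total down 0.1655 y 0.0011 z -0.0019
   (lateral in present axes: y 0.0011 z -0.0019 )
```

View pics/scene10.png

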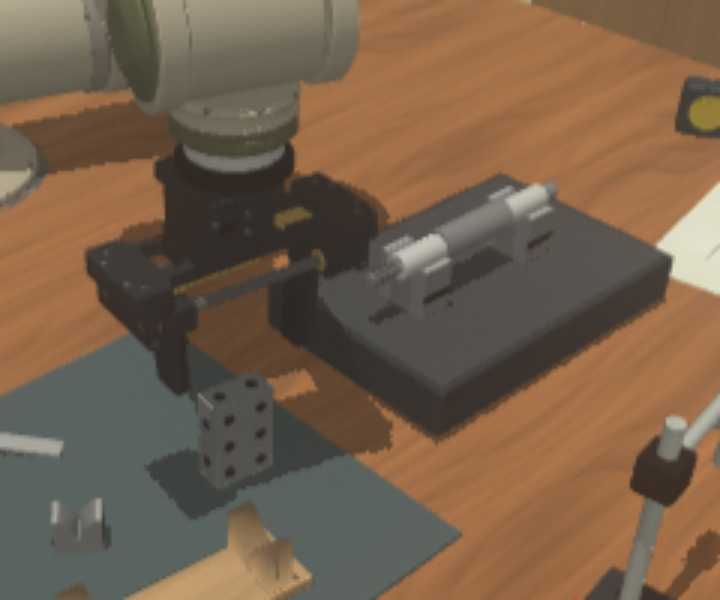

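The block sits between the open fingers at crop (236,430). The shaft rests in both Vs. Descending and gripping.

Call:
{"fn": "servo_tool", "kwargs": {"plan": [{"travel":[0.04,0.001,-0.0015],"dr":[0,0,0],"gripper":1},{"travel":[0.06,0,0],"dr":[0,0,0],"gripper":1},{"travel":[0.045,0,0],"dr":[0,0,0],"gripper":1},{"travel":[0.018,0,0],"dr":[0,0,0],"gripper":1},{"travel":[0,0,0],"dr":[0,0,0],"gripper":1},{"travel":[0,0,0],"dr":[0,0,0],"gripper":0},{"travel":[0,0,0],"dr":[0,0,0],"gripper":0},{"travel":[0,0,0],"dr":[0,0,0],"gripper":0},{"travel":[0,0,0],"dr":[0,0,0],"gripper":0},{"travel":[0,0,0],"dr":[0,0,0],"gripper":0},{"travel":[0,0,0],"dr":[0,0,0],"gripper":0}]}}

```text
t: 39.22
ee_pos: [0.5609, -0.0761, 0.0364]
eef_rot: [[0.0, -0.988, 0.152], [-0.001, 0.152, 0.988], [-1.0, -0.001, -0.0]]
contact_force: [-0.2, -3.0, 2.8]
width: 0.566
```

```bash
python3 go.py .561 -.0755 .036 81.1
```

```text
t 39.23 pos [0.5609, -0.0761, 0.0364] psi 81.23 j [-19.7, 36.0, 87.1, -0.0, 56.9, -100.9] F [-0.2, -3.0, 2.8] w 0.566
tilt x-axis [0.0005, -0.0005, -1.0]
1) drx total 0.0007  2) travel total down 0.0011 y -0.0 z 0.0016
   (lateral in present axes: y -0.0001 z 0.0016 )
```

Call:
{"fn": "servo_tool", "kwargs": {"plan": [{"travel":[-0.02,0,0],"dr":[0,0,0],"gripper":0},{"travel":[-0.05,0,0],"dr":[0,0,0],"gripper":0},{"travel":[-0.08,0,0],"dr":[0,0,0],"gripper":0},{"travel":[-0.1,0,0],"dr":[0,0,0],"gripper":0},{"travel":[-0.1,0,0],"dr":[0,0,0],"gripper":0},{"travel":[-0.07,0,0],"dr":[0.0254,0,0],"gripper":0},{"travel":[-0.02,0,0],"dr":[0.0464,0,0],"gripper":0},{"travel":[0,0,0],"dr":[0.0464,0,0],"gripper":0},{"travel":[0,0,0],"dr":[0.0464,0,0],"gripper":0},{"travel":[0,0,0],"dr":[0.0464,0,0],"gripper":0},{"travel":[0,0,0],"dr":[0.0464,0,0],"gripper":0},{"travel":[0,0,0],"dr":[0.0464,0,0],"gripper":0},{"travel":[0,0,0],"dr":[0.0464,0,0],"gripper":0},{"travel":[0,0,0],"dr":[0.0464,0,0],"gripper":0},{"travel":[0,0,0],"dr":[0.0464,0,0],"gripper":0},{"travel":[0,0,0],"dr":[0.0214,0,0],"gripper":0},{"travel":[0,0,0],"dr":[0,0,0],"gripper":0}]}}

```text
t: 41.35
ee_pos: [0.5602, -0.0754, 0.2116]
eef_rot: [[-0.002, 0.04, 0.999], [0.001, 0.999, -0.04], [-1.0, 0.001, -0.002]]
contact_force: [0.2, 0.1, -6.4]
width: 0.564
```

```bash
python3 go.py .5552 .3221 .21 -2.4
```

```text
t 41.35 pos [0.5602, -0.0754, 0.2116] psi -2.31 j [-19.7, 24.6, 74.5, 0.0, 81.1, -17.4] F [0.2, 0.1, -6.4] w 0.564
tilt x-axis [-0.0019, 0.001, -1.0]
1) drx total 0.0005  2) travel total down 0.004 y 0.9924 z -0.0541
   (lateral in present axes: y 0.9925 z -0.0525 )
```

Call:
{"fn": "servo_tool", "kwargs": {"plan": [{"travel":[0,0.04,-0.002],"dr":[0.0005,0,0],"gripper":0},{"travel":[0,0.08,-0.0045],"dr":[0,0,0],"gripper":0},{"travel":[0,0.09,-0.005],"dr":[0,0,0],"gripper":0},{"travel":[0,0.09,-0.005],"dr":[0,0,0],"gripper":0},{"travel":[0,0.09,-0.005],"dr":[0,0,0],"gripper":0},{"travel":[0,0.09,-0.005],"dr":[0,0,0],"gripper":0},{"travel":[0,0.09,-0.005],"dr":[0,0,0],"gripper":0},{"travel":[0,0.09,-0.005],"dr":[0,0,0],"gripper":0},{"travel":[0,0.09,-0.005],"dr":[0,0,0],"gripper":0},{"travel":[0,0.09,-0.005],"dr":[0,0,0],"gripper":0},{"travel":[0,0.09,-0.005],"dr":[0,0,0],"gripper":0},{"travel":[0,0.045,-0.0026],"dr":[0,0,0],"gripper":0},{"travel":[0,0.0174,0],"dr":[0,0,0],"gripper":0},{"travel":[0,0,0],"dr":[0,0,0],"gripper":0},{"travel":[0,0,0],"dr":[0,0,0],"gripper":0}]}}

```text
t: 43.22
ee_pos: [0.5562, 0.3207, 0.2122]
eef_rot: [[-0.0, 0.044, 0.999], [-0.0, 0.999, -0.044], [-1.0, -0.0, -0.0]]
contact_force: [-0.3, -0.1, -6.9]
width: 0.562
```

```bash
python3 go.py .5552 .3221 .15 -2.4; python3 - <<'E'
from workcell import manip
import cv2
from h import *
f=manip.grab_frame("scene"); np.savez("scene11.npz",**f);cv2.imwrite("pics/scene11.png",cv2.resize(f["img"][60:260,290:530,::-1],None,fx=3,fy=3))
s=manip.state();x,y,z=s["ee_pos"]
C=cloud(f);P=near(C,x,y,.045,z-.03,z+.0);P=P
p,r=fit(P,bsdf,[x,y,z-.0334,np.deg2rad(87.6)]);print(len(P),p,np.degrees(p[3]),r,"tcp",x,y,z-.0334)
E
```

```text
t 43.23 pos [0.5562, 0.3207, 0.2122] psi -2.51 j [19.4, 32.3, 60.9, -0.0, 86.9, 21.9] F [-0.3, -0.1, -6.9] w 0.562
tilt x-axis [-0.0002, -0.0003, -1.0]
1) drx total -0.0006  2) travel total down 0.1555 y 0.0033 z -0.0027
   (lateral in present axes: y 0.0033 z -0.0027 )
245 [0.55577886 0.3209335  0.1830654  1.52286138] 87.25352963216307 0.001389053964930525 tcp 0.5562618268507791 0.3207498550785086 0.17887537279900845
```

View pics/scene11.png

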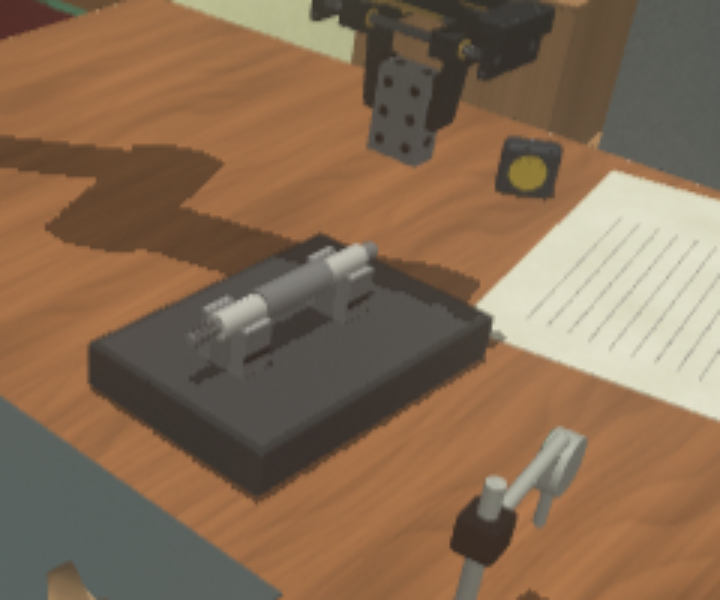

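Call:
{"fn": "servo_tool", "kwargs": {"plan": [{"travel":[0.03,0.0033,-0.0027],"dr":[-0.0006,0,0],"gripper":0},{"travel":[0.05,0,0],"dr":[0,0,0],"gripper":0},{"travel":[0.06,0,0],"dr":[0,0,0],"gripper":0},{"travel":[0.03,0,0],"dr":[0,0,0],"gripper":0},{"travel":[0,0,0],"dr":[0,0,0],"gripper":0},{"travel":[0,0,0],"dr":[0,0,0],"gripper":0},{"travel":[0,0,0],"dr":[0,0,0],"gripper":0}]}}

```text
t: 44.15
ee_pos: [0.5553, 0.3232, 0.1451]
eef_rot: [[0.002, 0.041, 0.999], [0.001, 0.999, -0.041], [-1.0, 0.001, 0.002]]
contact_force: [0.2, 0.1, -6.3]
width: 0.563
```

```bash
python3 go.py .5552 .3221 .0834 -2.4; python3 - <<'E'
from workcell import manip
import cv2
from h import *
f=manip.grab_frame("scene"); np.savez("scene12.npz",**f);cv2.imwrite("pics/scene12.png",cv2.resize(f["img"][60:260,290:530,::-1],None,fx=3,fy=3))
f=manip.grab_frame("top"); cv2.imwrite("pics/top12.png",cv2.resize(f["img"][120:260,170:340,::-1],None,fx=4,fy=4))
E
```

```text
t 44.15 pos [0.5553, 0.3232, 0.1451] psi -2.34 j [19.7, 35.2, 66.8, -0.0, 77.9, 22.0] F [0.2, 0.1, -6.3] w 0.563
tilt x-axis [0.0016, 0.0005, -1.0]
1) drx total 0.0003  2) travel total down 0.1542 y -0.0027 z -0.0002
   (lateral in present axes: y -0.0027 z -0.0002 )
```

View pics/scene12.png

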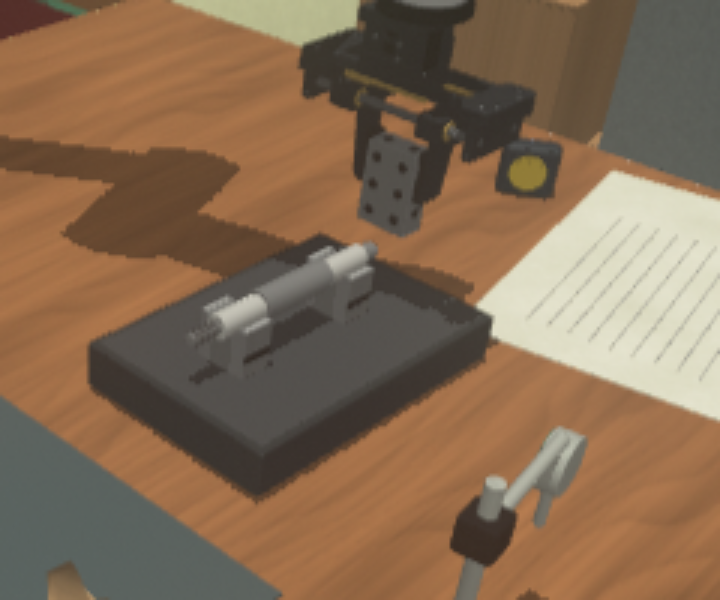

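Call:
{"fn": "servo_tool", "kwargs": {"plan": [{"travel":[0.03,-0.002,0],"dr":[0,0,0],"gripper":0},{"travel":[0.04,0,0],"dr":[0,0,0],"gripper":0},{"travel":[0.03,0,0],"dr":[0,0,0],"gripper":0},{"travel":[0.02,0,0],"dr":[0,0,0],"gripper":0},{"travel":[0.015,0,0],"dr":[0,0,0],"gripper":0},{"travel":[0.008,0,0],"dr":[0,0,0],"gripper":0},{"travel":[0,0,0],"dr":[0,0,0],"gripper":0},{"travel":[0,0,0],"dr":[0,0,0],"gripper":0}]}}

```text
t: 45.25
ee_pos: [0.5552, 0.3223, 0.0874]
eef_rot: [[0.001, 0.041, 0.999], [0.0, 0.999, -0.041], [-1.0, 0.0, 0.001]]
contact_force: [-0.4, -0.1, -6.9]
width: 0.567
```

```bash
python3 go.py .5552 .3225 .0834 -2.4; python3 - <<'E'
from workcell import manip
import cv2
from h import *
f=manip.grab_frame("scene"); np.savez("scene13.npz",**f);cv2.imwrite("pics/scene13.png",cv2.resize(f["img"][60:260,290:530,::-1],None,fx=3,fy=3))
E
```

```text
t 45.25 pos [0.5552, 0.3223, 0.0874] psi -2.34 j [19.6, 38.4, 70.9, 0.0, 70.6, 21.9] F [-0.4, -0.1, -6.9] w 0.567
tilt x-axis [0.0007, 0.0003, -1.0]
1) drx total 0.0004  2) travel total down 0.01 y 0.0004 z 0.0001
   (lateral in present axes: y 0.0004 z 0.0001 )
```

View pics/scene13.png

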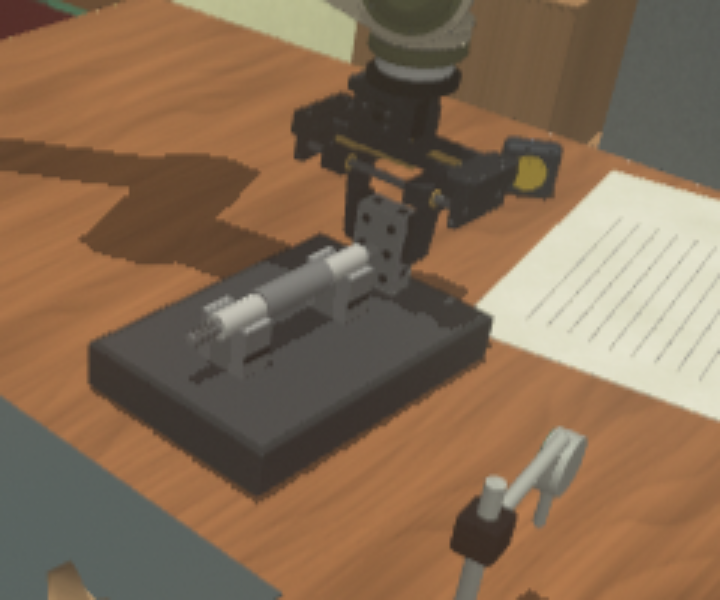

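The block hangs about 4 mm above the plate at the plain end, crop (388,245), with the shaft undisturbed. Making the final lowering.

Call:
{"fn": "servo_tool", "kwargs": {"plan": [{"travel":[0.003,0,0],"dr":[0,0,0],"gripper":0},{"travel":[0.003,0,0],"dr":[0,0,0],"gripper":0},{"travel":[0.002,0,0],"dr":[0,0,0],"gripper":0},{"travel":[0.001,0,0],"dr":[0,0,0],"gripper":0},{"travel":[0,0,0],"dr":[0,0,0],"gripper":0},{"travel":[0,0,0],"dr":[0,0,0],"gripper":0}]}}

```text
t: 46.05
ee_pos: [0.555, 0.3223, 0.0835]
eef_rot: [[0.0, 0.041, 0.999], [0.0, 0.999, -0.041], [-1.0, 0.0, 0.0]]
contact_force: [-0.6, -0.0, -5.1]
width: 0.565
```

Call:
{"fn": "servo_tool", "kwargs": {"plan": [{"travel":[0.0008,0,0],"dr":[0,0,0],"gripper":0},{"travel":[0.0008,0,0],"dr":[0,0,0],"gripper":0},{"travel":[0,0,0],"dr":[0,0,0],"gripper":0}]}}

```text
t: 46.42
ee_pos: [0.555, 0.3223, 0.0834]
eef_rot: [[0.0, 0.041, 0.999], [0.0, 0.999, -0.041], [-1.0, 0.0, 0.0]]
contact_force: [-4.2, -1.1, 2.4]
width: 0.561
```

Contact. Releasing.

Call:
{"fn": "servo_tool", "kwargs": {"plan": [{"travel":[0,0,0],"dr":[0,0,0],"gripper":0.65},{"travel":[0,0,0],"dr":[0,0,0],"gripper":0.8},{"travel":[0,0,0],"dr":[0,0,0],"gripper":1},{"travel":[0,0,0],"dr":[0,0,0],"gripper":1},{"travel":[0,0,0],"dr":[0,0,0],"gripper":1},{"travel":[-0.02,0,0],"dr":[0,0,0],"gripper":1},{"travel":[-0.06,0,0],"dr":[0,0,0],"gripper":1},{"travel":[-0.1,0,0],"dr":[0,0,0],"gripper":1},{"travel":[-0.1,0,0],"dr":[0,0,0],"gripper":1},{"travel":[-0.06,0,0],"dr":[0,0,0],"gripper":1},{"travel":[0,0,0],"dr":[0,0,0],"gripper":1},{"travel":[0,0,0],"dr":[0,0,0],"gripper":1}]}}

```text
t: 47.92
ee_pos: [0.5546, 0.3221, 0.2176]
eef_rot: [[-0.002, 0.041, 0.999], [-0.001, 0.999, -0.041], [-1.0, -0.001, -0.002]]
contact_force: [-0.7, -1.0, 0.3]
width: 0.993
```

```bash
python3 go.py .5552 .3225 .2 -2.4; python3 - <<'E'
from workcell import manip
import cv2
from h import *
V=lambda P,x,y,z,a:vsdf(loc(P,x,y,z,a))
for n in ("scene","top"):
    f=manip.grab_frame(n); np.savez(n+"14.npz",**f)
    if n=="scene": cv2.imwrite("pics/scene14.png",cv2.resize(f["img"][60:260,290:530,::-1],None,fx=3,fy=3))
    else: cv2.imwrite("pics/top14.png",cv2.resize(f["img"][120:260,170:340,::-1],None,fx=4,fy=4))
    if n=="top": continue
    C=cloud(f); P=np.vstack([near(C,.55,.1985,.14,.056,.12),near(C,.555,.3223,.045,.056,.14)])
    def res(p,P):
        c,s=np.cos(p[3]),np.sin(p[3]);ct,st=np.cos(p[4]),np.sin(p[4])
        ex=np.array([c*ct,s*ct,st]);ey=np.array([-s,c,0]);ez=np.cross(ex,ey)
        d=[ssdf((P-p[:3])@np.stack([ex,ey,ez],1)),V(P,p[5],p[6],.0505,p[7]),V(P,p[8],p[9],.0505,p[10]),bsdf(loc(P,p[11],p[12],p[14],p[13]))]
        return np.min(d,axis=0)
    p=np.array([.55,.1985,.0926,1.529,0,.5526,.2624,1.529,.5473,.1344,1.529,.555,.3223,1.529,.0505])
    for it in range(3):
        Q=P[abs(res(p,P))<.006]; p=least_squares(res,p,args=(Q,),loss="soft_l1",f_scale=.0015).x
    print(n,len(P),len(Q),"shaft",np.round(p[:3],4),np.degrees(p[3:5]).round(2),"a",np.round(p[5:7],4),np.degrees(p[7]).round(2),"b",np.round(p[8:10],4),np.degrees(p[10]).round(2),"block",p[11:13].round(4),p[14].round(4),np.degrees(p[13]).round(2),"rms",np.sqrt(np.mean(res(p,Q)**2)))
    e=np.array([np.cos(p[3]),np.sin(p[3])]);q=np.array([-e[1],e[0]]); print("a along",(p[5:7]-p[:2])@e,"b",(p[8:10]-p[:2])@e,"block along",(p[11:13]-p[:2])@e,"lat",(p[11:13]-p[:2])@q)
    for nm,x,y in(("large",.551,-.315),("small",.544,-.207),("sq",.4257,-.2175)):
        A=near(cloud(dict(np.load("scene0.npz"))),x,y,.05,.014);B=near(C,x,y,.05,.014); print(nm,A.mean(0).round(3),B.mean(0).round(3))
E
```

```text
t 47.92 pos [0.5546, 0.3221, 0.2176] psi -2.34 j [19.6, 32.0, 60.4, -0.0, 87.7, 21.9] F [-0.7, -1.0, 0.3] w 0.993
tilt x-axis [-0.0017, -0.0006, -1.0]
1) drx total 0.0003  2) travel total down 0.0439 y 0.0011 z 0.0015
   (lateral in present axes: y 0.0011 z 0.0015 )
scene 2037 2037 shaft [0.5496 0.1989 0.0932] [8.772e+01 5.000e-02] a [0.5524 0.2622] 87.8 b [0.5472 0.1344] 87.75 block [0.5544 0.3223] 0.0506 87.66 rms 0.0012235624715373308
a along 0.06334554767854317 b -0.06457615952915906 block along 0.12341582058656662 lat 8.638228971719384e-05
large [ 0.551 -0.327  0.044] [ 0.551 -0.327  0.044]
small [ 0.547 -0.209  0.026] [ 0.548 -0.209  0.026]
sq [ 0.427 -0.22   0.019] [ 0.426 -0.218  0.019]
```

View pics/scene14.png

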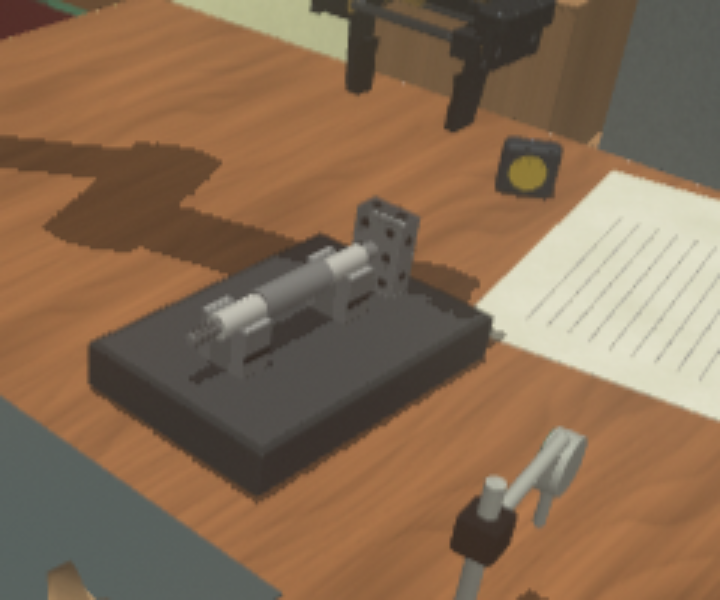

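View pics/top14.png

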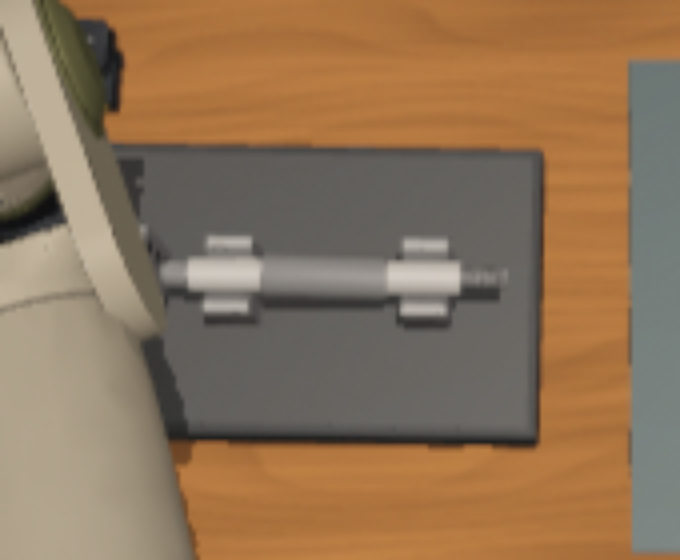

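All checks agree: both pictures show the shaft in the two Vs, with the block upright at the plain end in the scene view at crop (388,245). The arm is clear. Handing in.

```bash
python3 -c "
from workcell import manip
print(manip.sign_off())"
```

```text
the job is handed in; nothing more can be done
None
```

The run-out set-up is done and handed in at about 48 s of the 112 s allowed. I placed both equal V-blocks on the plate first, then the shaft in them, then the setting block at the plain end. I brought each one down slowly until it touched before letting go.

The last camera fit, from the scene view, gave:

| Check | Measured | Allowed |
|---|---|---|
| V-blocks along the shaft | +63.3 mm and −64.6 mm | 54 to 74 mm each side |
| Shaft tilt | about 0.05° | 2.3° |
| Shaft axis height | 93.2 mm | 89.6 to 95.6 mm |
| Shaft, V-block and block headings | within 0.2° of each other, plate about 87.5° | 9.7° (shaft and Vs), 5.7° (block) |
| Block centre along the shaft | 123.4 mm (gap about 5 mm) | 117 to 130 mm |
| Block off the shaft axis | about 0.1 mm | 15 mm |

- **Odd V-blocks and square:** these read within about 2 mm of where they started, which is within camera noise.
- **Arm:** it ended well above everything, open and clear.
- **Disagreements:** the two cameras differed by 1–3 mm in their first measurements. Two fits of the shaft while it was still held, and one top-camera fit of V-block a, were spoiled by nearby or hidden parts, so I ignored them. In the last top view the arm hid the block, so its final position rests on the scene camera and the robot's own position reading, which agreed within about 1 mm.

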